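# Load the slide carrier under the scan head

### The arm

A 6-joint arm with a two-finger parallel gripper is mounted at the origin on a cart in front of the work surface, level with it; the furniture and walls round the work are solid. World frame = base frame: x ahead of the robot, y to its left, z up, the work surface at z = 0. Lengths are in mm, angles in rad, forces in N, time in s.
With the tool pointing down it reaches from about 350 to 800 mm from the base axis. Payload 7.3 kg.
Tool frame: the origin (TCP) lies midway between the tips of the shut fingers; the grasp point (between the pads) lies grip_depth behind it (grip_depth is the distance from the TCP to the grasp point, in mm); y points along the fingers, z is the direction in which the jaws open and shut, and the axes are right-handed (so a half turn about y gives the same grasp; the last joint's range is limited). The gripper opens to 85 mm and grips with 20 to 120 N. Pads are 22 mm wide; open, the fingers measure 114 mm over their backs; the gripper's body (76 mm by 85 mm) begins 54 mm behind the grasp point. The pads swing forward as they close: fully open they stand 13 mm farther back than shut.
Start: joints at [-1.382, 0.342, 1.524, -0, 1.275, -0.146], TCP at [172.528, -495.864, 210.222] pointing down, gripper open.
Joint ranges: [-2.53, 2.53], [-0.77, 2.02], [0.04, 2.7], [-1, 4.14], [0.28, 2.66], [-3.11, 3.11]. Speed limits (rad/s): [2.57, 2.57, 3.14, 3.14, 3.14, 3.14].

### API

Orientations are given as a unit quaternion [x, y, z, w].
In Python, from cell import * gives the robot as it stands.
- The arm moves only by the tool drive_tool, never from a script. Its argument "series" is a list of rows, each a list of 7 numbers: the closure in counts, from 0 (fully open) to 255 (shut), then the shift along the tool's x, y, z in mm, then the turn, a rotation vector about the tool's x, y, z in units of 10 degrees (1.0 is 10 degrees). In form: [[claw, dx, dy, dz, ax, ay, az], ...]. A call has 1 to 12 rows; each row shifts and turns the commanded pose from where the row before left it, along the tool's axes as they then stand; what a row does not reach is not made up. A row lasts 1/8 s, in which the tool goes at most 62.5 mm and 10.7 degrees, less where a joint would pass 70% of its speed; a pose out of reach is approached as far as the arm can. A call with a gripper value outside its range is refused whole. The fingers move at their own pace and stop on an object; "newtons" is the grip in N (left out, the last holds). Time passes only in rows, so rows that do not move let the fingers close. It gives the time, the measured TCP pose, the force and the opening at its end, in the units of the state.
- observe(): the state, without advancing time (a new reading comes with each control period).
- snapshot(name): name is "side" or "top"; returns a dict with "image" (420x560x3 uint8, red, green, blue), "K" (3x3 intrinsics, pixels), "D" ([k1, k2, p1, p2, k3] as OpenCV has them; the pictures are not rectified), "extrinsics" (4x4, takes a point from camera to world coordinates). Camera axes: x right, y down, z forward; pixel columns grow to the right and rows downward; lengths in mm; the calibration is good to about 2 mm. A picture is of the moment at which its call begins. There is no depth.
- sign_off(): hands the job in, once; it reports no verdict.
The state is a dict: "time": time; "q": joint angles; "qd": joint speeds; "joint_efforts": joint torques, N m; "eef_pos": TCP position; "ee_rot": TCP orientation; "contact_force": force on the tool from outside, world axes, zero at the start; "torque": the same for the moment, N m; "finger_gap": finger opening in mm.
Only numpy, scipy, OpenCV 4.12 (cv2) and the standard library are available. Lean on these libraries where they do the work, as an engineer would, in place of code of your own. Each camera call takes 0.05 s, during which the arm holds its last target.

### The job

Pick up the loaded slide carrier from the worktop, keep it level, and lay it on the deck of the slide scanner with its rounded nose between the flared guides. Then slide it through the low tunnel under the scan head until it has pushed the stiff locator inside fully back to its end and will go no further; press gently, because the scanner must not be forced. Let go of the carrier, leave it there, and do not disturb the other things.

Things in the scene. Friction and masses are not known exactly. Their poses are not given: they have to be found in the camera images.
- carrier_center (a point): Centre (half-way up) of the slide carrier: a low aluminium tray 150 mm long (x), 58 wide (y), 12 tall, about 0.22 kg, four microscope slides fixed in it. x points to its nose (corners rounded by 8 mm), z up; the square tail edge is 75 mm behind this point. It lies flat on the worktop, nose away from the robot; grasp it across the 58 mm.
- carrier_nose (a point): Middle of the carrier's rounded nose, half-way up, 75 mm ahead of its centre; axes as the carrier's.
- scanner: Slide scanner, fixed to the worktop. Origin on the worktop under the tunnel mouth; x points into the tunnel, y left, z up. Aluminium deck 112 mm wide, top 8 mm above the worktop, x = -185 to 129 mm. White scan head over the tunnel from x = 0, 104 mm wide, its top 56 mm (camera on it, from x = 31 mm: 94 mm) above the worktop. Deck polished, low friction. More than 40 N on it from carrier or robot is forcing.
- tunnel_mouth (a point): Middle of the tunnel mouth at deck level; axes as the scanner's. Steel guides 12 mm high stand on the deck from x = -40 mm to 0, the gap between them narrowing from 79 to 61 mm. The tunnel is 61 mm wide, 14 mm high over the deck (2 mm over the carrier, 1.5 mm at each side) and 123 mm deep, with the locator out of sight inside.
- locator_middle (a point): Mean place of the locator's front face when fully back, 95 mm inside the mouth, 7 mm above the deck. The true setting differs by up to 12 mm either way and is not measured: the carrier's nose meets the locator 75 to 99 mm inside the mouth and is home 8 mm deeper, with the tail 43 to 67 mm out of the mouth. The end must be found by feel.
- locator (a joint): Travel of the locator in m: 0 as found (forward), 0.008 fully back at its rigid end. It has no spring: it yields at about 3 N with steady friction and stays where it is pushed. Pushing carrier and locator takes about 4 to 6 N; at the rigid end the force rises steeply. A push of 9 to 11 N is ample; over 15 N on the locator is too much.
- coverslip_box: small cardboard box of cover glasses, 31 x 31 x 20 mm; origin at the centre of its underside; a loose bystander
- oil_bottle: small white-capped dropper bottle, 25 mm across, 52 mm tall, upright; origin at the centre of its underside; a loose bystander
- tall_bottle: amber bottle with a dropper top, 38 mm across, 111 mm tall, upright; origin at the centre of its underside; a loose bystander

How it is judged:
By the outcome, as a careful person would: the job done as asked, in the order asked, and still so for the second after the job is handed in, with the robot touching nothing.
It also fails if it takes over 56 s, if anything falls off the work surface, if the arm or the gripper's body presses on something with over 40 N, if the wrist force passes 120 N, or if a joint passes its speed limit or range.

## Working session

There is one attempt and no reset: what is moved stays moved. The work goes in short steps, Python scripts to look and compute and a tool call to move; the robot and the scene stay as the last step left them, time stands still between calls to the robot, and variables do not carry over. Pictures are saved under pics/ and viewed, and the job is handed in when it is done.

Besides the shell and the picture viewer there is one more tool, called after "Call:" as name(argument=value, ...), one argument or row to a line, values as JSON. drive_tool: Moves the arm, as the interface text tells. Its arguments: {"type":"object","properties":{"series":{"type":"array"},"newtons":{"type":"number"}},"required":["series"]}

```bash
ls; mkdir -p pics
python3 - <<'E'
from cell import *
import cv2
s=observe()
print(s)
for n in ("side","top"):
    d=snapshot(n); cv2.imwrite(f"pics/{n}0.png",d["image"][:,:,::-1]); print(n,d["K"],d["D"],d["extrinsics"])
    import numpy as np
    np.savez(f"cal_{n}.npz",K=d["K"],D=d["D"],E=d["extrinsics"])
E
```

```text
pics
{'time': 0.0, 'q': array([-1.38198795e+00,  3.42755532e-01,  1.52500968e+00,  3.27032944e-05,
        1.27539623e+00, -1.45984050e-01]), 'qd': array([ 0.00054683, -0.00071876,  0.00042273,  0.00206492,  0.00118866,
       -0.00022933]), 'joint_efforts': array([-1.90692881e-03, -4.33679616e+01, -2.46019006e+01, -1.60730592e-04,
        7.74800254e-03, -2.83853751e-05]), 'eef_pos': array([ 172.45874008, -495.41338514,  209.51151645]), 'ee_rot': array([-0.11781242,  0.69777791, -0.69666839,  0.11781079]), 'contact_force': array([-0.5028999 , -0.52231475, -0.23859559]), 'torque': array([-0.00209996,  0.02333256, -0.04975495]), 'finger_gap': 85.51503989954877}
side [[543.62340371   0.         289.90929473]
 [  0.         543.62340371 207.79524862]
 [  0.           0.           1.        ]] [0.02753456 0.         0.         0.         0.        ] [[ 7.71247984e-01 -2.65817741e-01  5.78374857e-01 -2.93967318e+02]
 [-6.36523638e-01 -3.16688561e-01  7.03239656e-01 -8.90659700e+02]
 [-3.76887543e-03 -9.10521435e-01 -4.13444690e-01  6.36323399e+02]
 [ 0.00000000e+00  0.00000000e+00  0.00000000e+00  1.00000000e+00]]
top [[397.23747039   0.         277.61254115]
 [  0.         397.23747039 208.51727114]
 [  0.           0.           1.        ]] [-0.03781221  0.          0.          0.          0.        ] [[ 7.34636938e-03 -9.87559383e-01  1.57074810e-01  3.89725717e+02]
 [-9.99349261e-01 -1.70339249e-03  3.60298865e-02  9.04298965e+01]
 [-3.53140924e-02 -1.57237284e-01 -9.86929253e-01  8.77189562e+02]
 [ 0.00000000e+00  0.00000000e+00  0.00000000e+00  1.00000000e+00]]
```

View pics/side0.png

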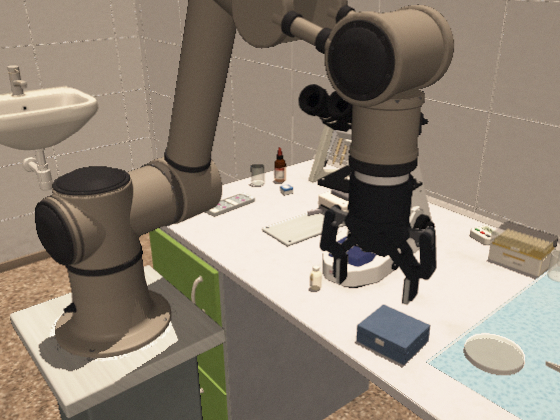

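View pics/top0.png

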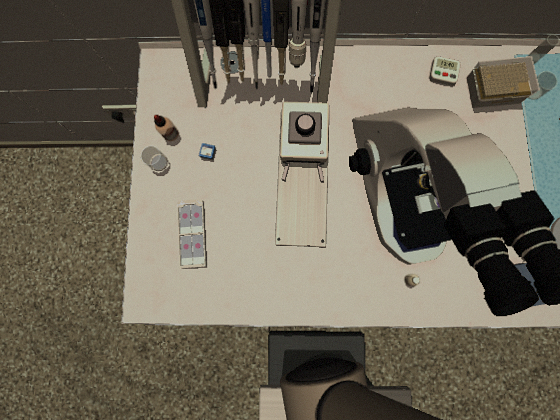

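The top view shows the carrier at about (192,235), the scanner deck from (302,245) up to the head at (304,130), and the guides near (303,172). The cover-slip box is at (207,152), the amber bottle at (163,127) and the oil bottle at (412,281). Next I'll zoom in for exact corners.

```bash
cat > h.py <<'E'
import numpy as np, cv2
def cal(n):
    c=np.load(f"cal_{n}.npz"); return c["K"],c["D"],c["E"]
def pix2w(n,pts,z):
    K,D,E=cal(n)
    u=cv2.undistortPoints(np.array(pts,float).reshape(-1,1,2),K,D).reshape(-1,2)
    r=np.c_[u,np.ones(len(u))]@E[:3,:3].T
    o=E[:3,3]; t=(np.asarray(z)-o[2])/r[:,2]
    return o+r*t[:,None]
def w2pix(n,P):
    K,D,E=cal(n); Ei=np.linalg.inv(E)
    return cv2.projectPoints(np.array(P,float).reshape(-1,1,3),cv2.Rodrigues(Ei[:3,:3])[0],Ei[:3,3],K,D)[0].reshape(-1,2)
def crop(img,x0,y0,x1,y1,s,name):
    c=cv2.resize(img[y0:y1,x0:x1],None,fx=s,fy=s,interpolation=cv2.INTER_CUBIC); cv2.imwrite(name,c)
E
python3 - <<'E'
from h import *
a=cv2.imread("pics/top0.png"); b=cv2.imread("pics/side0.png")
crop(a,165,190,235,280,6,"pics/t_car.png")
crop(a,260,95,345,255,3.7,"pics/t_scan.png")
crop(b,190,170,360,260,4.5,"pics/s_car.png")
E
```

```text
(no output)
```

View pics/t_car.png

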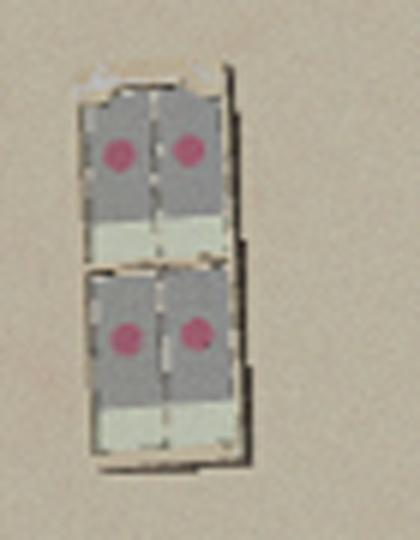

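View pics/t_scan.png

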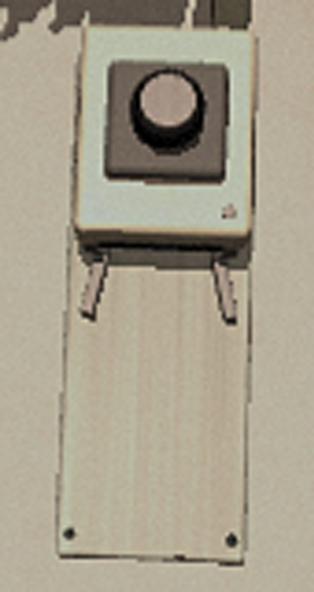

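View pics/s_car.png

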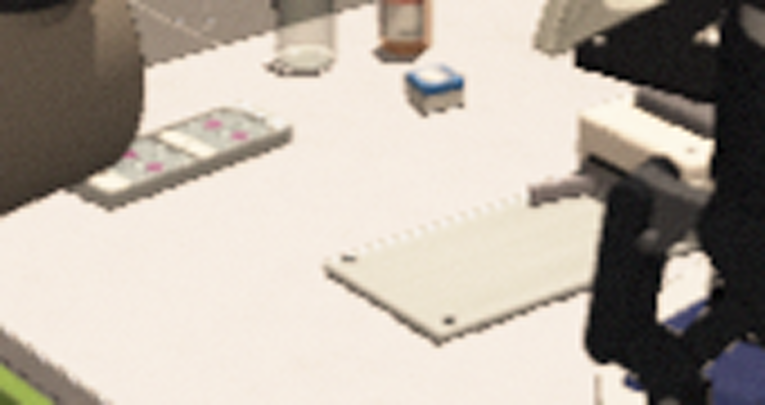

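Run:
```python
from h import *
from scipy.optimize import least_squares
def up(p,s,x0,y0): return (np.array(p,float)+.5)/s-.5+[x0,y0]
def fit(pts,edges,z,L,W,x0):
    P=pix2w("top",pts,z)[:,:2]
    # edges: 'L','R','F','B' ; frame x fwd
    def res(v):
        c,s=np.cos(v[2]),np.sin(v[2]); d=P-v[:2]; lx=d@[c,s]; ly=d@[-s,c]
        return [ {'L':ly[i]-W/2,'R':ly[i]+W/2,'F':lx[i]-L/2,'B':lx[i]+L/2}[e] for i,e in enumerate(edges)]
    r=least_squares(res,x0); return r.x,np.round(r.fun,1)
cp=[(80,120),(88,280),(96,440),(229,110),(236,280),(243,440),(130,69),(200,66),(120,464),(220,462)]
v,r=fit(up(cp,6,165,190),"LLLRRRFFBB",12,150,58,[500,350,0]); print("carrier",v,np.degrees(v[2]),r)
d=pix2w("top",up([(119,156),(189,151),(127,340),(197,334)],6,165,190),9); print("dots",d.round(1),d.mean(0))
sp=[(58,555),(243,563),(68,250),(252,265),(65,350),(248,400)]
D=pix2w("top",up(sp,3.7,260,95),8); print("deck",D.round(1))
H=pix2w("top",up([(77,227),(250,236),(85,28),(256,28)],3.7,260,95),56); print("head",H.round(1))
G=pix2w("top",up([(82,316),(95,318),(90,250),(106,255),(225,322),(237,318),(213,255),(228,260)],3.7,260,95),20); print("guide",G.round(1))
B=pix2w("top",[(207,147),(412,281),(163,127)],0);print(B.round(0))
```

```text
carrier [4.71391379e+02 3.11822507e+02 8.14370158e-02] 4.665997303001211 [-0.7 -1.6 -2.4  1.3  1.6  1.7 -1.5 -2.5  3.   1.1]
dots [[511.6 330.1   9. ]
 [513.5 303.9   9. ]
 [443.3 324.2   9. ]
 [445.7 298.2   9. ]] [478.52710583 314.09191097   9.        ]
deck [[448.1 126.6   8. ]
 [443.9  17.7   8. ]
 [634.1 122.    8. ]
 [624.4  10.1   8. ]
 [571.7 123.4   8. ]
 [541.2  13.6   8. ]]
head [[634.3 115.2  56. ]
 [628.7  15.5  56. ]
 [756.5 111.2  56. ]
 [755.8  10.2  56. ]]
guide [[589.9 112.9  20. ]
 [588.7 105.2  20. ]
 [630.7 108.3  20. ]
 [627.5  98.7  20. ]
 [586.2  27.7  20. ]
 [588.7  20.6  20. ]
 [627.4  34.5  20. ]
 [624.3  25.6  20. ]]
[[ 673.  287.    0.]
 [ 371. -169.    0.]
 [ 723.  393.    0.]]
```

```bash
python3 - <<'E'
import cell; print({k:getattr(cell,k) for k in dir(cell) if not k.startswith('__') and not callable(getattr(cell,k)) and k not in('np',)}, [k for k in dir(cell)])
print(getattr(cell,'grip_depth',None))
E
cat > fit.py <<'E'
from h import *
from scipy.optimize import least_squares
from scipy.ndimage import map_coordinates
def edgefit(gray,edges,x0,cam="top",search=3.5,n=30,iters=6,verbose=True):
    """edges: list of (P0,P1) local 3D; pose x,y,yaw"""
    g=cv2.GaussianBlur(gray.astype(np.float32),(0,0),0.7)
    v=np.array(x0,float)
    def proj(v,L):
        c,s=np.cos(v[2]),np.sin(v[2]); L=np.atleast_2d(L)
        W=np.c_[v[0]+c*L[:,0]-s*L[:,1],v[1]+s*L[:,0]+c*L[:,1],L[:,2]]
        return w2pix(cam,W)
    for it in range(iters):
        pts=[];obs=[];nor=[];eid=[]
        for k,(a,b) in enumerate(edges):
            t=np.linspace(.06,.94,n)[:,None]; L=np.array(a,float)*(1-t)+np.array(b,float)*t
            p=proj(v,L); d=p[-1]-p[0]; d/=np.linalg.norm(d); nn=np.array([-d[1],d[0]])
            s=np.arange(-search,search+.01,.1)
            prof=np.array([map_coordinates(g,[p[:,1]+x*nn[1],p[:,0]+x*nn[0]],order=1) for x in s])
            gr=np.abs(np.gradient(prof,axis=0)); j=gr.argmax(0)
            for i in range(n):
                if gr[j[i],i]>.4: pts.append(L[i]);obs.append(p[i]+s[j[i]]*nn);nor.append(nn);eid.append(k)
        pts=np.array(pts);obs=np.array(obs);nor=np.array(nor);eid=np.array(eid)
        f=lambda v:((proj(v,pts)-obs)*nor).sum(1)
        r=least_squares(f,v,loss="soft_l1",f_scale=.3,x_scale=[1,1,.01]); v=r.x
        search=max(1.5,search*.8)
    if verbose:
        e=f(v)
        for k in range(len(edges)):
            m=eid==k
            if m.any(): print(" edge",k,m.sum(),"med %.2f"%np.median(e[m]),"iqr %.2f"%np.subtract(*np.percentile(e[m],[75,25])))
    return v
E
python3 - <<'E'
from fit import *
a=cv2.imread("pics/top0.png"); g=cv2.cvtColor(a,cv2.COLOR_BGR2GRAY)
deck=[((-185,56,8),(-15,56,8)),((-185,-56,8),(-15,-56,8)),((-185,-56,8),(-185,56,8))]
head=[((0,-52,56),(0,52,56)),((0,52,56),(125,52,56)),((0,-52,56),(125,-52,56))]
for nm,E in(("all",deck+head),("deck",deck),("head",head)):
    v=edgefit(g,E,[631,65.5,-.037]); print(nm,v.round(3),np.degrees(v[2]).round(2))
E
```

```text
{'grip_depth': 18.700000000000003} ['MotionError', '__builtins__', '__cached__', '__doc__', '__file__', '__loader__', '__name__', '__package__', '__spec__', 'grip_depth', 'observe', 'sign_off', 'snapshot']
18.700000000000003
 edge 0 30 med 0.24 iqr 1.38
 edge 1 30 med 0.05 iqr 1.15
 edge 2 30 med 0.37 iqr 0.40
 edge 3 30 med -0.23 iqr 0.45
 edge 4 30 med -0.45 iqr 1.25
 edge 5 30 med 0.05 iqr 1.28
all [ 6.30567e+02  6.59360e+01 -3.50000e-02] -2.03
 edge 0 30 med -0.02 iqr 1.02
 edge 1 30 med 0.07 iqr 0.68
 edge 2 30 med -0.01 iqr 0.57
deck [ 6.30021e+02  6.73130e+01 -2.50000e-02] -1.42
 edge 0 30 med 0.02 iqr 0.41
 edge 1 30 med -0.40 iqr 0.71
 edge 2 30 med 0.31 iqr 1.27
head [ 6.31123e+02  6.52760e+01 -3.40000e-02] -1.97
```

Run:
```python
from fit import *
for z in (0,100,250,330):
    print(z,pix2w("top",[(430,262),(500,310),(480,285),(540,300),(387,215),(362,160),(355,115)],z)[:,:2].round(0).tolist())
from scipy.spatial.transform import Rotation as R
q=[-0.11781242,0.69777791,-0.69666839,0.11781079]
print(R.from_quat(q).as_matrix().round(3))
a=cv2.imread("pics/top0.png"); crop(a,340,90,560,330,2.4,"pics/t_mic.png")
b=cv2.imread("pics/side0.png"); crop(b,280,60,450,310,2.4,"pics/s_mic.png")
```

```text
0 [[412.0, -210.0], [310.0, -355.0], [363.0, -316.0], [331.0, -443.0], [515.0, -120.0], [641.0, -68.0], [749.0, -55.0]]
100 [[410.0, -176.0], [319.0, -304.0], [366.0, -269.0], [338.0, -382.0], [501.0, -96.0], [612.0, -50.0], [708.0, -39.0]]
250 [[406.0, -124.0], [333.0, -228.0], [371.0, -200.0], [348.0, -291.0], [479.0, -60.0], [570.0, -23.0], [647.0, -14.0]]
330 [[404.0, -97.0], [340.0, -188.0], [373.0, -163.0], [353.0, -242.0], [468.0, -41.0], [547.0, -9.0], [614.0, -0.0]]
[[-0.944 -0.     0.329]
 [-0.329  0.002 -0.944]
 [-0.    -1.    -0.002]]
```

View pics/s_mic.png

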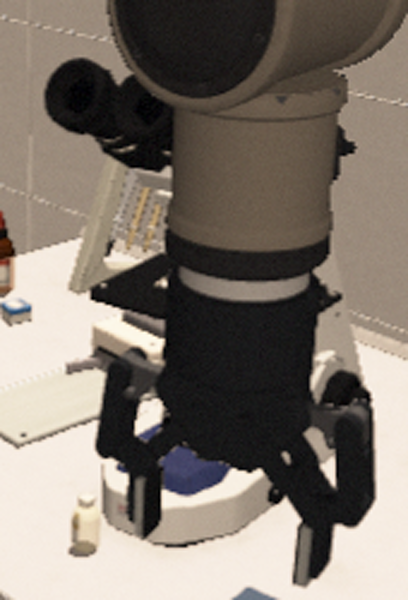

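View pics/t_mic.png

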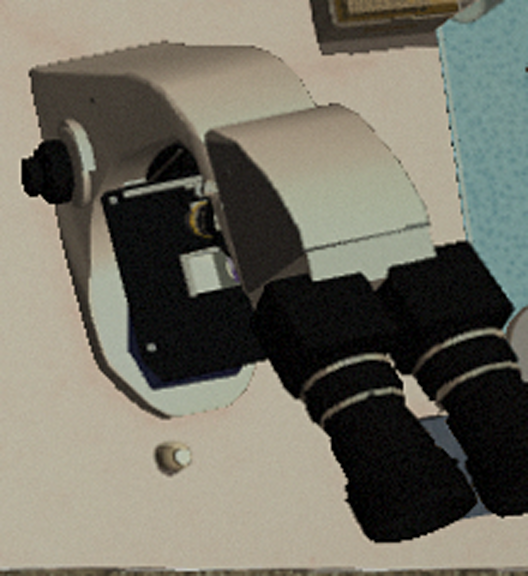

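Run:
```python
from h import *
def tri(pt,ps):
    rs=[]
    for n,p in(("top",pt),("side",ps)):
        a=pix2w(n,[p],[0.])[0]; o=cal(n)[2][:3,3]; rs.append((o,(a-o)/np.linalg.norm(a-o)))
    A=sum(np.eye(3)-np.outer(d,d) for o,d in rs); b=sum((np.eye(3)-np.outer(d,d))@o for o,d in rs)
    x=np.linalg.solve(A,b); return x.round(0),[np.linalg.norm((np.eye(3)-np.outer(d,d))@(x-o)).round(1) for o,d in rs]
for pt in((510,305),(556,300)):
    for ps in((312,97),(342,100)): print(pt,ps,tri(pt,ps))
```

```text
(510, 305) (312, 97) (array([ 355., -160.,  411.]), [np.float64(3.1), np.float64(3.1)])
(510, 305) (342, 100) (array([ 372., -186.,  401.]), [np.float64(28.4), np.float64(28.4)])
(556, 300) (312, 97) (array([ 349., -192.,  424.]), [np.float64(14.3), np.float64(14.3)])
(556, 300) (342, 100) (array([ 365., -219.,  412.]), [np.float64(9.5), np.float64(9.5)])
```

Call:
drive_tool(
  series=[
    [30, 0, -55, 0, 0, 0, 0],
    [30, 0, -55, 0, 0, 0, 0],
    [30, 0, -55, 0, 0, 0, 0],
    [30, 0, -55, 0, 0, 0, 0],
    [30, 0, -50, 0, 0, 0, 0],
    [30, 0, 0, 0, 0, 0, 0],
  ],
  newtons=40,
)

```text
time: 0.85
eef_pos: [172.7, -496.4, 483.9]
ee_rot: [0.118, -0.694, 0.7, -0.118]
contact_force: [-0.3, 0.5, -0.3]
finger_gap: 75.4
```

```bash
cat > mv.py <<'E'
import sys,numpy as np
from scipy.spatial.transform import Rotation as R
from cell import observe
def plan(targets,yawz=None,cur=None):
    s=observe(); M=R.from_quat(s["ee_rot"]).as_matrix()
    p=np.array(s["eef_pos"]) if cur is None else np.array(cur,float)
    z=M[:,2]; print("t",round(s["time"],2),"pos",p.round(1),"zyaw",np.arctan2(z[1],z[0]).round(4),"down-err",(M[:,1]+[0,0,1]).round(4),"F",s["contact_force"].round(2),"gap",round(s["finger_gap"],1))
    for t in targets:
        d=M.T@(np.array(t,float)-p); print(t,"tool delta",d.round(1),"len",np.linalg.norm(d).round(1)); p=np.array(t,float)
    if yawz is not None:
        w=(yawz-np.arctan2(z[1],z[0])+np.pi)%(2*np.pi)-np.pi
        v=M.T@np.array([0,0,w]); print("turn tool units of 10deg",(np.degrees(v)/10).round(3))
E
python3 -c "
from mv import *
plan([(310,-300,484),(420,-100,484),(440,110,484),(473,312,484)],0.081-np.pi/2)"
```

```text
t 0.85 pos [ 172.7 -496.4  483.9] zyaw -1.236 down-err [ 0.0015 -0.0076  0.    ] F [-0.33  0.53 -0.34] gap 75.4
(310, -300, 484) tool delta [-194.3   -1.4 -140.4] len 239.7
(420, -100, 484) tool delta [-169.6   -1.4 -152.7] len 228.3
(440, 110, 484) tool delta [ -87.9   -1.6 -191.8] len 211.0
(473, 312, 484) tool delta [ -97.5   -1.5 -179.9] len 204.7
turn tool units of 10deg [-0.002  1.454 -0.011]
```

Call:
drive_tool(
  series=[
    [30, -48.5, 0, -35, 0, 0, 0],
    [30, -48.5, 0, -35, 0, 0, 0],
    [30, -48.5, 0, -35, 0, 0, 0],
    [30, -48.5, 0, -35, 0, 0, 0],
    [30, -42.5, 0, -38, 0, 0, 0],
    [30, -42.5, 0, -38, 0, 0, 0],
    [30, -42.5, 0, -38, 0, 0, 0],
    [30, -42.5, 0, -38, 0, 0, 0],
    [30, -22, 0, -48, 0, 0, 0],
    [30, -22, 0, -48, 0, 0, 0],
    [30, -22, 0, -48, 0, 0, 0],
    [30, -22, 0, -48, 0, 0, 0],
  ],
)

```text
time: 2.35
eef_pos: [440.0, 111.5, 478.7]
ee_rot: [-0.119, 0.697, -0.697, 0.117]
contact_force: [1.4, -0.7, -0.1]
finger_gap: 75.3
```

Call:
drive_tool(
  series=[
    [30, -24.5, 0, -45, 0, 0.7, 0],
    [30, -24.5, 0, -45, 0, 0.75, 0],
    [30, -20, 0, -40, 0, 0, 0],
    [30, 0, 0, 0, 0, 0, 0],
  ],
)

```text
time: 2.85
eef_pos: [480.3, 253.5, 476.7]
ee_rot: [0.032, -0.706, 0.707, -0.028]
contact_force: [0.4, -1.0, 0.6]
finger_gap: 75.2
```

Run:
```python
from mv import *
plan([(471.5,312,200),(471.5,312,100)],0.081-np.pi/2)
from cell import *
import cv2
for n in("top","side"):
    a=snapshot(n)["image"][:,:,::-1]; cv2.imwrite(f"pics/{n}1.png",a)
```

```text
t 2.85 pos [480.3 253.5 476.7] zyaw -1.4855 down-err [-0.0056 -0.0017  0.    ] F [ 0.4  -0.96  0.63] gap 75.2
(471.5, 312, 200) tool delta [  2.2 276.6 -59.4] len 282.9
(471.5, 312, 100) tool delta [ -0.6 100.   -0.1] len 100.0
turn tool units of 10deg [-0.     0.025 -0.   ]
```

View pics/side1.png

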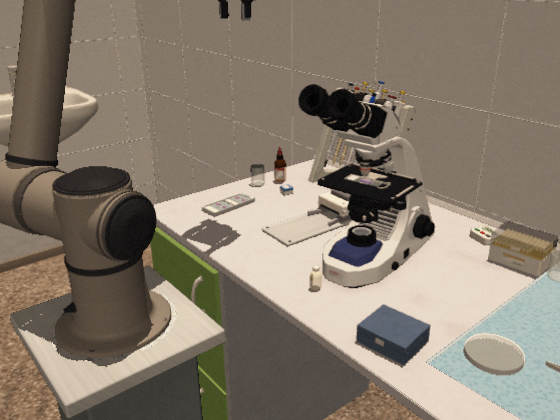

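View pics/top1.png

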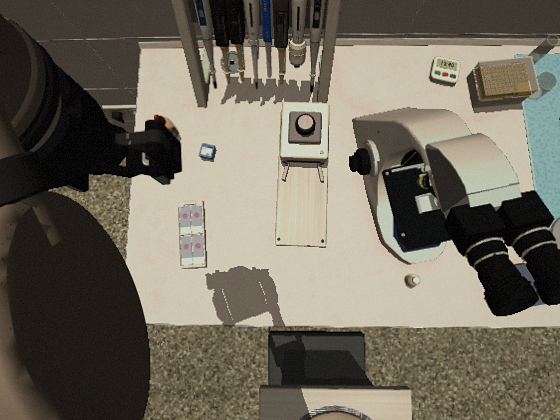

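The side view is now clear: the carrier is at about (229,204), the deck's near corners are at (264,230) and (295,242), the guide at (318,211) and the head at (335,200). The top view shows the arm well clear of the carrier and the scanner. I'll use both views to refine.

Run:
```python
from fit import *
b=cv2.imread("pics/side1.png"); a=cv2.imread("pics/top1.png")
crop(b,195,185,265,220,10,"pics/s_car1.png"); crop(b,255,185,355,250,8,"pics/s_scan1.png")
# overlays
def ov(img,n,v,boxes,col):
    c,s=np.cos(v[2]),np.sin(v[2])
    for L in boxes:
        L=np.array(L,float); W=np.c_[v[0]+c*L[:,0]-s*L[:,1],v[1]+s*L[:,0]+c*L[:,1],L[:,2]]
        p=w2pix(n,W)
        S=6; cv2.polylines(img,[np.round((p+.5)*S*16).astype(int)],True,col,1,cv2.LINE_AA,4)
def rect(x0,x1,w,z): return [(x0,-w,z),(x1,-w,z),(x1,w,z),(x0,w,z)]
sc=[631,65.6,-.035]; ca=[471.4,311.8,.0814]
for n,im,w1,w2 in(("side",b,(195,185,265,220),(255,185,355,250)),("top",a,(170,190,230,280),(260,110,345,250))):
    big=cv2.resize(im,None,fx=6,fy=6,interpolation=cv2.INTER_CUBIC)
    ov(big,n,ca,[rect(-75,75,29,12),rect(-75,75,29,0)],(0,0,255))
    ov(big,n,sc,[rect(-185,129,56,8),rect(0,125,52,56),[(-40,39.5,20),(0,30.5,20)],[(-40,-39.5,20),(0,-30.5,20)]],(0,0,255))
    for k,w in(("c",w1),("s",w2)):
        x0,y0,x1,y1=[6*q for q in w]; t=big[y0:y1,x0:x1]
        f=min(1,800/t.shape[1],600/t.shape[0])
        cv2.imwrite(f"pics/ov_{n}_{k}.png",cv2.resize(t,None,fx=f,fy=f,interpolation=cv2.INTER_AREA))
```

```text
(no output)
```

View pics/ov_side_c.png

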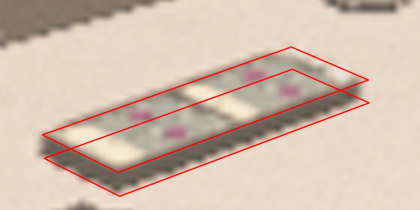

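View pics/ov_side_s.png

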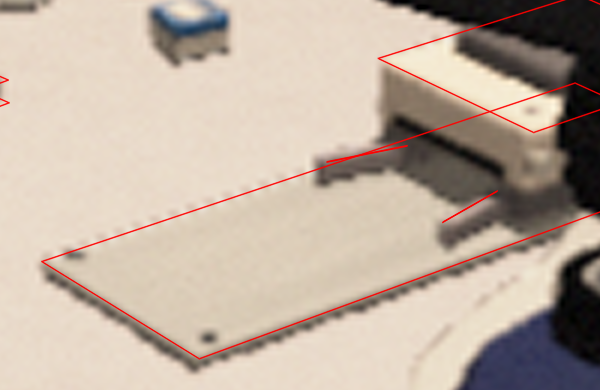

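View pics/ov_top_c.png

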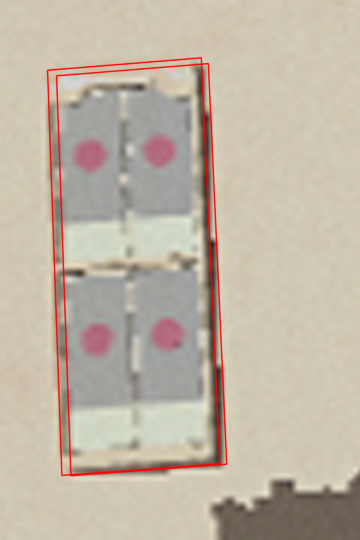

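View pics/ov_top_s.png

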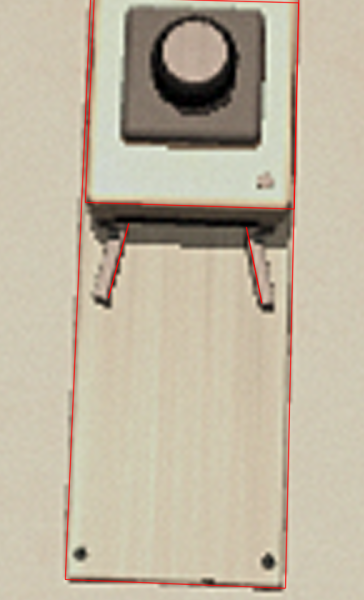

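The overlays match in both views: the scanner sits at about (631, 65.6) with yaw −2.0°, and the carrier at about (471.5, 312) with yaw 4.6°. Next I'll descend.

Call:
drive_tool(
  series=[
    [30, 0.5, 46, -15, 0, 0.025, 0],
    [30, 0.5, 46, -15, 0, 0, 0],
    [30, 0.5, 46, -15, 0, 0, 0],
    [30, 0.7, 46, -14, 0, 0, 0],
    [30, 0, 46, 0, 0, 0, 0],
    [30, 0, 46, 0, 0, 0, 0],
    [30, 0, 50, 0, 0, 0, 0],
    [30, 0, 50, 0, 0, 0, 0],
    [30, 0, 35, 0, 0, 0, 0],
    [30, 0, 0, 0, 0, 0, 0],
  ],
)

```text
time: 4.2
eef_pos: [471.3, 307.5, 67.3]
ee_rot: [0.029, -0.706, 0.707, -0.025]
contact_force: [0.6, 0.2, -0.1]
finger_gap: 75.1
```

Run:
```python
from mv import *
plan([(471.5,312,60),(471.5,312,-2)],0.081-np.pi/2)
from cell import *
import cv2
from h import *
for n in("top","side"):
    a=snapshot(n)["image"][:,:,::-1]; cv2.imwrite(f"pics/{n}2.png",a)
    if n=="side": crop(a,170,110,310,230,5.5,"pics/side2c.png")
    else: crop(a,120,160,280,290,5,"pics/top2c.png")
```

```text
t 4.2 pos [471.3 307.5  67.3] zyaw -1.4949 down-err [-0.0051 -0.0027  0.    ] F [ 0.6   0.22 -0.08] gap 75.1
(471.5, 312, 60) tool delta [-0.6  7.3 -4.4] len 8.5
(471.5, 312, -2) tool delta [-0.3 62.  -0.1] len 62.0
turn tool units of 10deg [ 0.    -0.029  0.   ]
```

View pics/side2c.png

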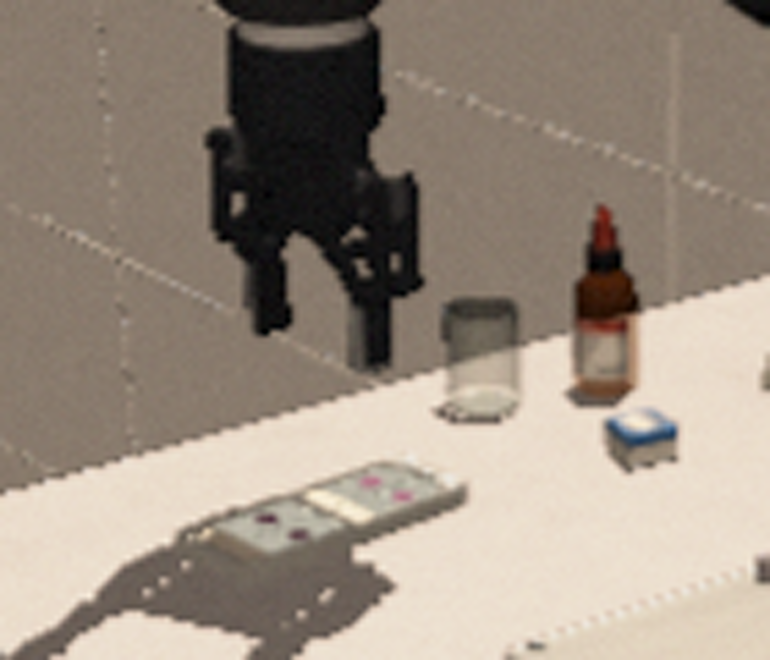

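View pics/top2.png

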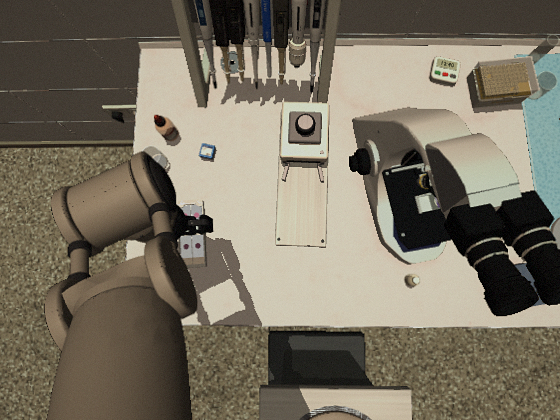

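Run:
```python
from h import *
for z in (67.3,77): print(w2pix("side",[(471.3,307.5,z),(471.3+3,307.5+37,z),(471.3-3,307.5-37,z)]).round(1).tolist())
```

```text
[[229.0, 184.6], [222.6, 180.6], [235.6, 188.8]]
[[228.8, 181.4], [222.4, 177.5], [235.4, 185.5]]
```

Run:
```python
from h import *
b=cv2.imread("pics/side2.png"); 
big=cv2.resize(b[120:215,195:265],None,fx=8,fy=8,interpolation=cv2.INTER_NEAREST)
for z,c in((67.3,(0,0,255)),(77,(0,255,0)),(86,(255,0,0))):
    for p in w2pix("side",[(471.3,307.5,z),(471.3+2.8,307.5+37.5,z),(471.3-2.8,307.5-37.5,z)]):
        cv2.circle(big,tuple(int(v) for v in ((p-[195,120]+.5)*8)),4,c,-1)
big=cv2.convertScaleAbs(big,alpha=1.6,beta=20)
cv2.imwrite("pics/s2z.png",cv2.resize(big,None,fx=.78,fy=.78))
```

```text
(no output)
```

View pics/s2z.png

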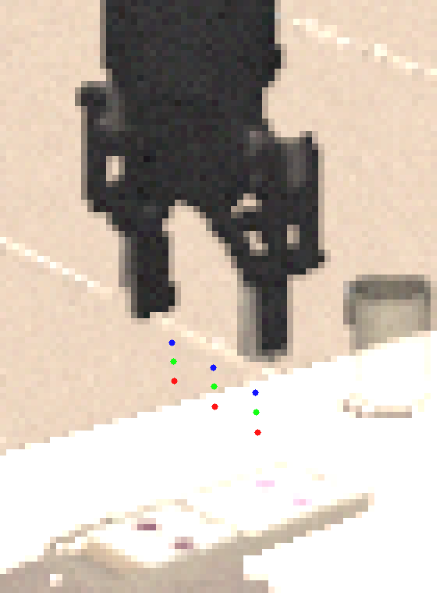

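Call:
drive_tool(
  series=[
    [30, -0.6, 20, -4.4, 0, -0.029, 0],
    [30, 0, 25, 0, 0, 0, 0],
    [30, 0, 0, 0, 0, 0, 0],
    [30, 0, 0, 0, 0, 0, 0],
  ],
)

```text
time: 4.8
eef_pos: [474.5, 314.5, 26.2]
ee_rot: [-0.028, 0.707, -0.706, 0.03]
contact_force: [-0.3, 0.5, 1.3]
finger_gap: 75.2
```

Run:
```python
from mv import *
plan([(471.5,312,-2)],0.081-np.pi/2)
from cell import *
import cv2
from h import *
p=observe()["eef_pos"]; M=R.from_quat(observe()["ee_rot"]).as_matrix()
for n,w in(("side",(195,140,265,225)),("top",(165,190,245,280))):
    a=np.ascontiguousarray(snapshot(n)["image"][:,:,::-1]); cv2.imwrite(f"pics/{n}3.png",a)
    f=7
    big=cv2.resize(a[w[1]:w[3],w[0]:w[2]],None,fx=f,fy=f,interpolation=cv2.INTER_NEAREST)
    big=cv2.convertScaleAbs(big,alpha=1.6,beta=20)
    for dz,c in((0,(0,0,255)),(10,(0,255,0)),(20,(255,0,0))):
        for q in w2pix(n,[p+[0,0,dz],p+[0,0,dz]+M[:,2]*37.5,p+[0,0,dz]-M[:,2]*37.5]):
            cv2.circle(big,tuple(int(v) for v in ((q-[w[0],w[1]]+.5)*f)),3,c,-1)
    cv2.imwrite(f"pics/{n}3z.png",big)
```

```text
t 4.8 pos [474.5 314.5  26.2] zyaw -1.4885 down-err [0.0029 0.0013 0.    ] F [-0.3   0.54  1.26] gap 75.2
(471.5, 312, -2) tool delta [ 3.3 28.2  2.2] len 28.5
turn tool units of 10deg [0.    0.007 0.   ]
```

View pics/side3z.png

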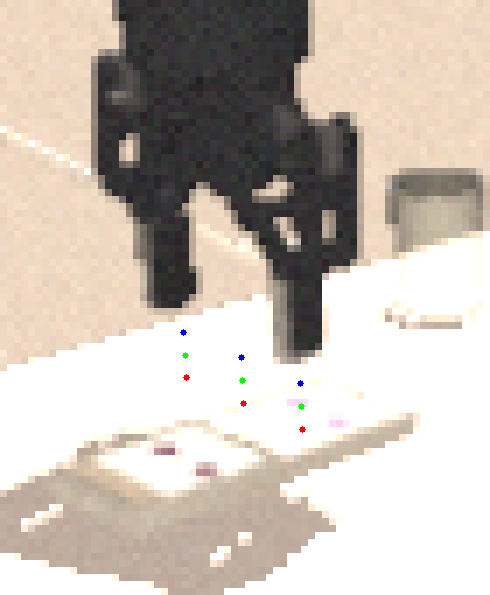

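View pics/top3z.png

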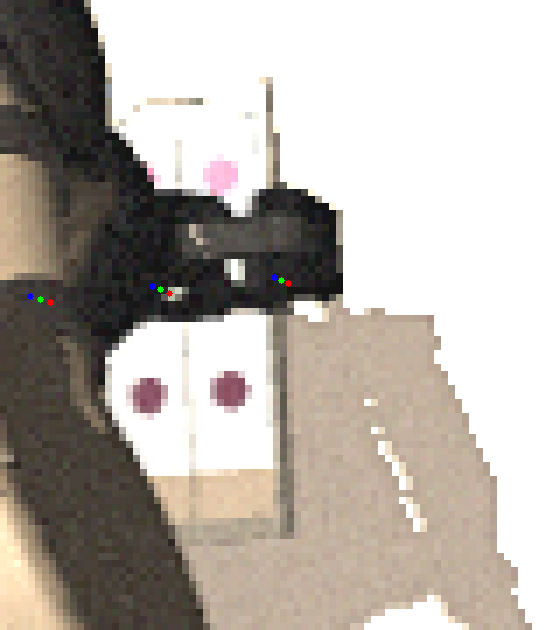

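Run:
```python
from cell import *
for i in range(4):
    s=observe(); print(s["time"],s["eef_pos"].round(2),s["q"].round(4),s["contact_force"].round(2)); snapshot("side")
```

```text
4.9 [474.38 314.49  25.95] [ 4.5080e-01  6.2340e-01  1.6218e+00 -1.0000e-04  8.9340e-01  1.9393e+00] [0.13 1.36 0.42]
4.95 [474.2  314.41  25.67] [ 4.5090e-01  6.2370e-01  1.6221e+00 -1.0000e-04  8.9310e-01  1.9394e+00] [-0.71 -0.65 -0.28]
5.0 [473.99 314.35  25.37] [ 4.5090e-01  6.2410e-01  1.6224e+00 -1.0000e-04  8.9300e-01  1.9394e+00] [-0.11  0.67 -0.85]
5.05 [473.78 314.25  25.08] [ 4.5090e-01  6.2450e-01  1.6227e+00 -1.0000e-04  8.9290e-01  1.9394e+00] [-0.16  0.75  0.43]
```

Run:
```python
from h import *
p=np.array([172.5,-495.9,210.2]); z=np.array([.329,-.944,0])
for dz in (0,13,35): print(dz,w2pix("side",[p+[0,0,dz],p+[0,0,dz]+z*42.5,p+[0,0,dz]-z*42.5]).round(1).tolist())
b=cv2.imread("pics/side0.png"); crop(b,300,190,450,310,5,"pics/s0f.png")
```

```text
0 [[372.8, 312.4], [403.3, 322.4], [343.9, 302.9]]
13 [[373.3, 304.2], [404.1, 314.0], [344.2, 294.9]]
35 [[374.3, 290.0], [405.6, 299.6], [344.8, 281.0]]
```

View pics/s0f.png

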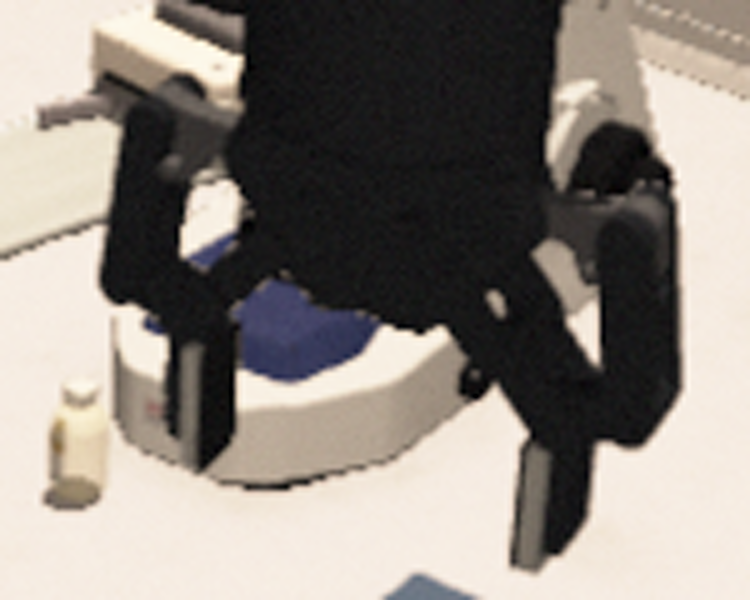

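Call:
drive_tool(
  series=[
    [30, 0, 8, 0, 0, 0, 0],
    [30, 0, 6, 0, 0, 0, 0],
    [30, 0, 0, 0, 0, 0, 0],
    [30, 0, 0, 0, 0, 0, 0],
    [30, 0, 0, 0, 0, 0, 0],
  ],
)

```text
time: 5.72
eef_pos: [473.4, 314.1, 10.3]
ee_rot: [-0.029, 0.707, -0.706, 0.029]
contact_force: [-0.1, -0.0, 0.6]
finger_gap: 75.4
```

```bash
cat > look.py <<'E'
import sys
from mv import *
from cell import *
import cv2
from h import *
def look(tag,wins,dots=True,alpha=1.2,beta=0):
    s=observe(); p=s["eef_pos"]; M=R.from_quat(s["ee_rot"]).as_matrix()
    for n,w in wins.items():
        a=np.ascontiguousarray(snapshot(n)["image"][:,:,::-1]); cv2.imwrite(f"pics/{n}_{tag}.png",a)
        f=min(790/(w[2]-w[0]),590/(w[3]-w[1]))
        big=cv2.resize(a[w[1]:w[3],w[0]:w[2]],None,fx=f,fy=f,interpolation=cv2.INTER_CUBIC)
        big=cv2.convertScaleAbs(big,alpha=alpha,beta=beta)
        if dots:
            for dz,c in((0,(0,0,255)),(10,(0,255,0)),(20,(255,0,0))):
                for q in w2pix(n,[p+[0,0,dz],p+[0,0,dz]+M[:,2]*s["finger_gap"]/2,p+[0,0,dz]-M[:,2]*s["finger_gap"]/2]):
                    cv2.circle(big,tuple(int(v) for v in ((q-[w[0],w[1]]+.5)*f)),3,c,-1)
        cv2.imwrite(f"pics/{n}_{tag}z.png",big)
E
python3 - <<'E'
from look import *
plan([(471.5,312,-2)],0.081-np.pi/2)
look("4",{"side":(195,140,265,225)})
E
```

```text
t 5.72 pos [473.4 314.1  10.3] zyaw -1.4883 down-err [0.0003 0.     0.    ] F [-0.09 -0.03  0.6 ] gap 75.4
(471.5, 312, -2) tool delta [ 2.1 12.3  2. ] len 12.6
turn tool units of 10deg [0.    0.008 0.   ]
```

View pics/side_4z.png

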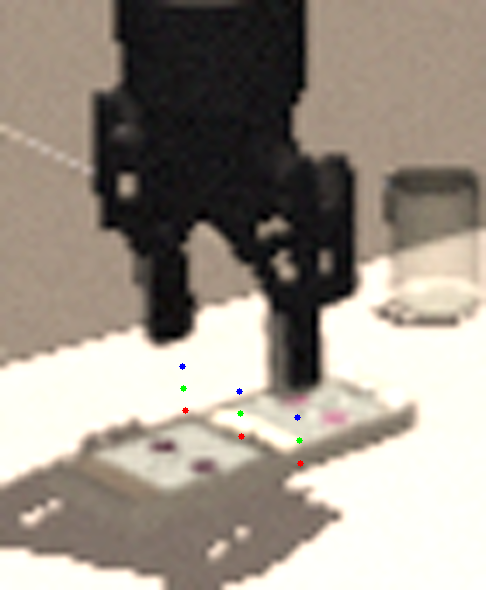

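Call:
drive_tool(
  series=[
    [30, 1, 6, 2, 0, 0, 0],
    [30, 1, 6, 0, 0, 0, 0],
    [30, 0, 0, 0, 0, 0, 0],
    [70, 0, 0, 0, 0, 0, 0],
    [70, 0, 0, 0, 0, 0, 0],
    [70, 0, 0, 0, 0, 0, 0],
  ],
)

```text
time: 6.52
eef_pos: [471.6, 312.0, -1.7]
ee_rot: [-0.029, 0.707, -0.706, 0.029]
contact_force: [-0.8, -0.1, -0.8]
finger_gap: 61.8
```

Run:
```python
from look import *
plan([(471.5,312,-2)],0.081-np.pi/2)
look("5",{"side":(195,140,265,225)})
```

```text
t 6.53 pos [471.6 312.   -1.7] zyaw -1.4883 down-err [0.0003 0.0001 0.    ] F [-0.78 -0.08 -0.82] gap 61.8
(471.5, 312, -2) tool delta [ 0.1  0.3 -0.1] len 0.3
turn tool units of 10deg [0.    0.008 0.   ]
```

View pics/side_5z.png

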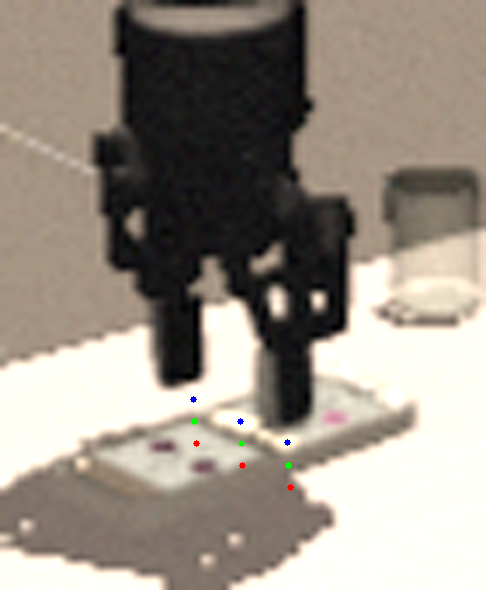

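Call:
drive_tool(
  series=[
    [110, 0, 0, 0, 0, 0, 0],
    [110, 0, 0, 0, 0, 0, 0],
    [110, 0, 0, 0, 0, 0, 0],
    [110, 0, 0, 0, 0, 0, 0],
  ],
  newtons=25,
)

```text
time: 7.08
eef_pos: [471.5, 311.9, -1.8]
ee_rot: [0.029, -0.706, 0.707, -0.029]
contact_force: [0.7, 0.2, -0.3]
finger_gap: 48.3
```

Run:
```python
from look import *
plan([(471.5,312,-2)],0.081-np.pi/2)
look("6",{"side":(195,140,265,225)})
```

```text
t 7.08 pos [471.5 311.9  -1.8] zyaw -1.4884 down-err [ 0.     -0.0001  0.    ] F [ 0.71  0.24 -0.32] gap 48.3
(471.5, 312, -2) tool delta [-0.   0.2 -0.1] len 0.2
turn tool units of 10deg [ 0.     0.008 -0.   ]
```

View pics/side_6z.png

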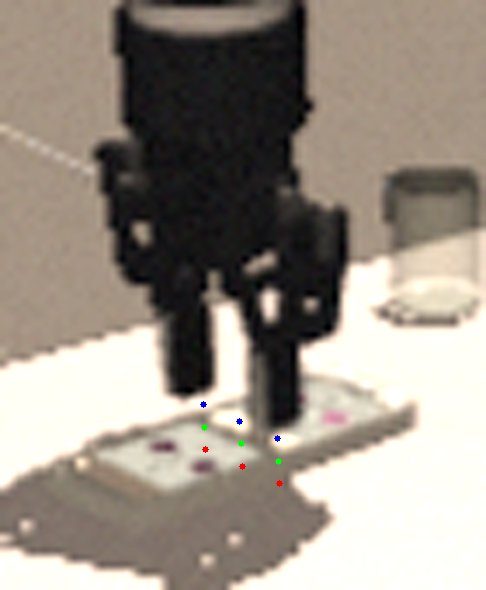

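The fingers closed to 48 mm above the carrier, so they passed over it. The image agrees: the right fingertip is at about (235,200), and all the tips are about 20 mm higher than the stated TCP implies. I'll reopen and go about 18 mm lower, watching the force.

Call:
drive_tool(
  series=[
    [30, 0, 0, 0, 0, 0, 0],
    [30, 0, 0, 0, 0, 0, 0],
    [30, 0, 0, 0, 0, 0, 0],
    [30, 0, 8, 0, 0, 0, 0],
    [30, 0, 7, 0, 0, 0, 0],
    [30, 0, 0, 0, 0, 0, 0],
    [30, 0, 0, 0, 0, 0, 0],
  ],
  newtons=40,
)

```text
time: 8.0
eef_pos: [471.5, 311.9, -17.0]
ee_rot: [0.029, -0.706, 0.707, -0.029]
contact_force: [0.2, 0.5, -0.2]
finger_gap: 75.2
```

Run:
```python
from look import *
plan([(471.5,312,-20)],0.081-np.pi/2)
look("7",{"side":(195,140,265,225),"top":(165,190,245,280)})
```

```text
t 8.0 pos [471.5 311.9 -17. ] zyaw -1.4884 down-err [-0.0002 -0.0002  0.    ] F [ 0.17  0.49 -0.23] gap 75.2
(471.5, 312, -20) tool delta [-0.   3.  -0.1] len 3.0
turn tool units of 10deg [-0.     0.008 -0.   ]
```

View pics/side_7z.png

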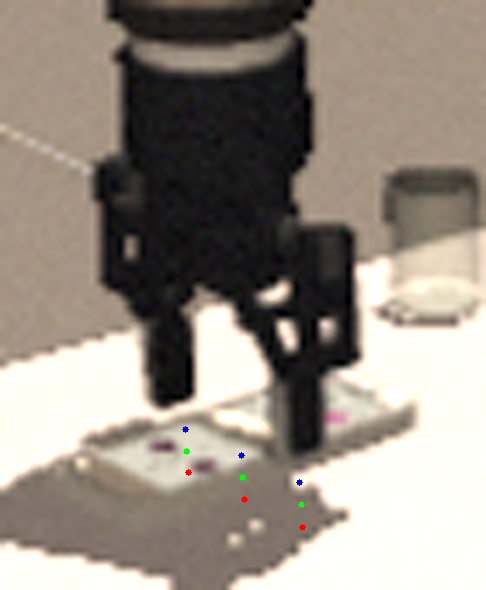

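View pics/top_7z.png

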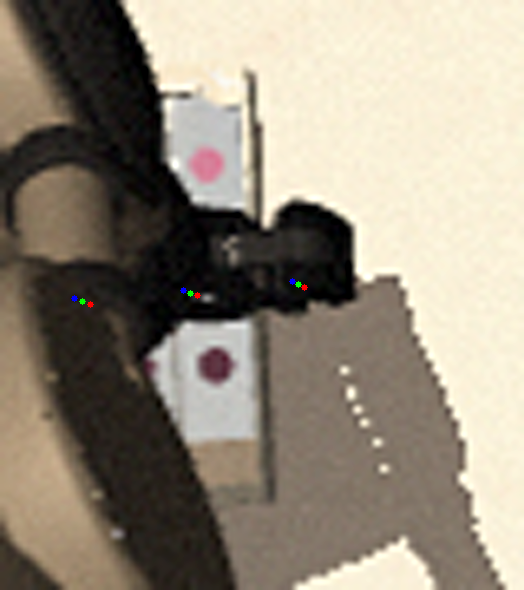

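Call:
drive_tool(
  series=[
    [30, 0, 6, 0, 0, 0, 0],
    [30, 0, 0, 0, 0, 0, 0],
    [65, 0, 0, 0, 0, 0, 0],
    [65, 0, 0, 0, 0, 0, 0],
    [65, 0, 0, 0, 0, 0, 0],
  ],
)

```text
time: 8.72
eef_pos: [471.5, 311.9, -22.8]
ee_rot: [0.029, -0.706, 0.707, -0.029]
contact_force: [0.3, -0.1, -0.2]
finger_gap: 63.6
```

Run:
```python
from look import *
plan([(471.5,312,-25)],0.081-np.pi/2)
look("8",{"side":(195,140,265,225)})
```

```text
t 8.72 pos [471.5 311.9 -22.8] zyaw -1.4883 down-err [ 0.0002 -0.      0.    ] F [ 0.32 -0.11 -0.18] gap 63.6
(471.5, 312, -25) tool delta [ 0.   2.2 -0.1] len 2.2
turn tool units of 10deg [ 0.     0.008 -0.   ]
```

View pics/side_8z.png

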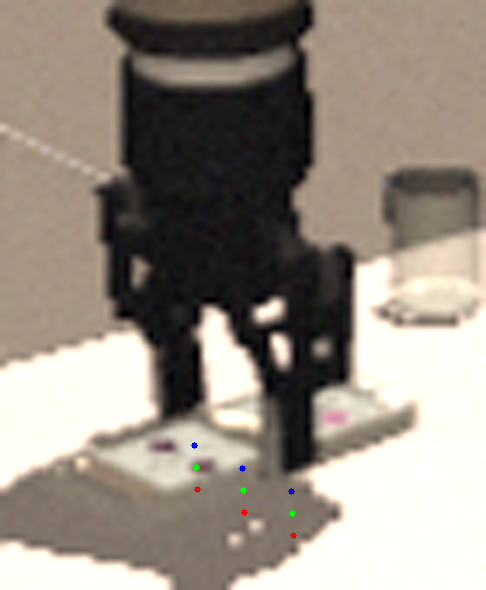

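Call:
drive_tool(
  series=[
    [120, 0, 1, 0, 0, 0, 0],
    [120, 0, 0, 0, 0, 0, 0],
    [120, 0, 0, 0, 0, 0, 0],
    [120, 0, 0, 0, 0, 0, 0],
  ],
  newtons=40,
)

```text
time: 9.28
eef_pos: [471.8, 312.2, -22.7]
ee_rot: [-0.029, 0.707, -0.706, 0.03]
contact_force: [-2.2, -1.1, 8.6]
finger_gap: 56.8
```

Call:
drive_tool(
  series=[
    [120, 0, -3, 0, 0, 0, 0],
    [120, 0, -10, 0, 0, 0, 0],
    [120, 0, -20, 0, 0, 0, 0],
    [120, 0, -20, 0, 0, 0, 0],
    [120, 0, 0, 0, 0, 0, 0],
    [120, 0, 0, 0, 0, 0, 0],
  ],
)

```text
time: 10.02
eef_pos: [471.0, 311.6, 28.6]
ee_rot: [0.029, -0.706, 0.707, -0.029]
contact_force: [-0.2, 0.3, -2.2]
finger_gap: 56.9
```

Run:
```python
from look import *
plan([(471.5,312,-25)],0.081-np.pi/2)
look("9",{"side":(185,130,275,225),"top":(165,180,265,280)})
```

```text
t 10.03 pos [471.  311.6  28.6] zyaw -1.4884 down-err [-0.0009 -0.0006  0.    ] F [-0.25  0.35 -2.21] gap 56.9
(471.5, 312, -25) tool delta [-0.6 53.6 -0.3] len 53.6
turn tool units of 10deg [-0.     0.008 -0.   ]
```

View pics/side_9z.png

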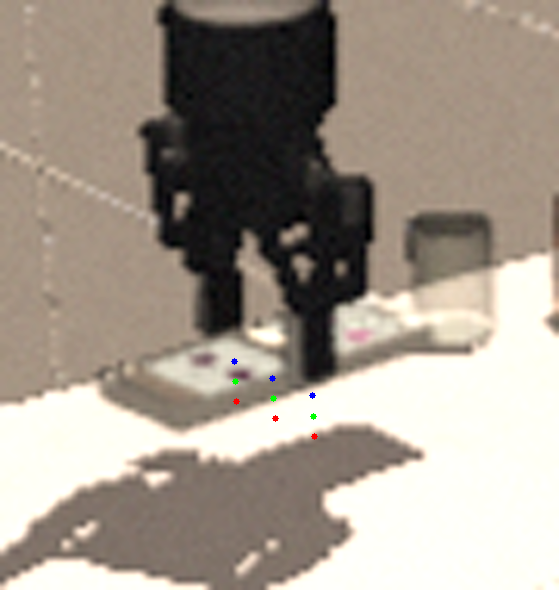

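View pics/top_9z.png

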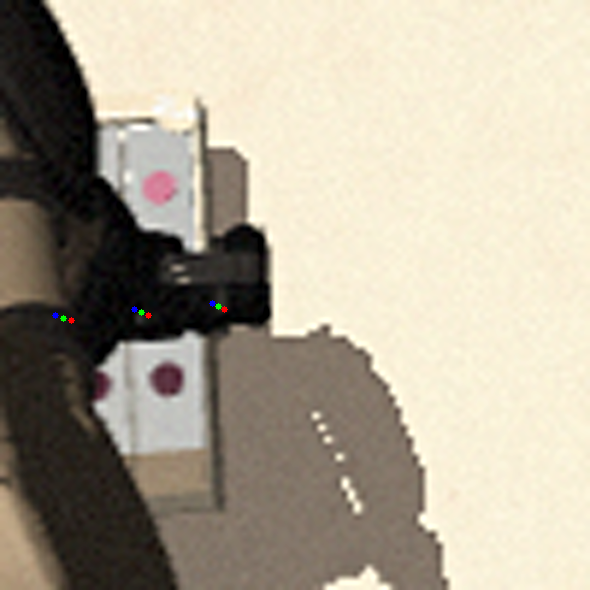

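Run:
```python
from h import *
a=cv2.imread("pics/top_9.png")
crop(a,180,190,212,275,7,"pics/t9c.png")
```

```text
(no output)
```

View pics/t9c.png

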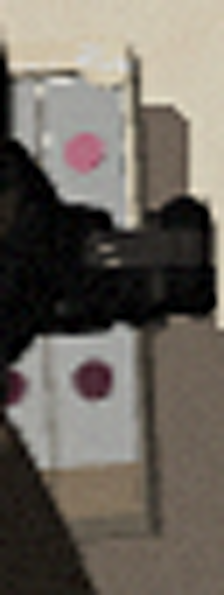

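Run:
```python
from h import *
up=lambda p:(np.array(p,float)+.5)/7-.5+[180,190]
P=pix2w("top",up([(130,100),(147,480),(137,100),(156,500),(100,522),(85,47)]),[63,63,51,51,63,63.]); print(P.round(1))
yaw=-1.4884+np.pi/2; c,s=np.cos(yaw),np.sin(yaw)
for p in P: d=p[:2]-[471,311.6]; print("lx %.1f ly %.1f"%(d@[c,s],d@[-s,c]))
```

```text
[[528.9 287.1  63. ]
 [415.8 277.8  63. ]
 [531.  287.9  51. ]
 [410.3 277.6  51. ]
 [403.5 291.2  63. ]
 [545.1 301.5  63. ]]
lx 55.7 ly -29.2
lx -57.8 ly -29.2
lx 57.8 ly -28.6
lx -63.3 ly -28.9
lx -69.0 ly -14.7
lx 73.0 ly -16.2
```

Run:
```python
from mv import *
plan([(532.3,69,30)],-1.6048)
```

```text
t 10.12 pos [470.8 311.6  28.2] zyaw -1.4884 down-err [-0.0017 -0.0009  0.    ] F [ 0.2   0.16 -2.63] gap 56.9
(532.3, 69, 30) tool delta [-41.3  -1.7 246.8] len 250.2
turn tool units of 10deg [-0.001  0.667 -0.001]
```

Call:
drive_tool(
  series=[
    [120, -6, -2, 35, 0, 0, 0],
    [120, -7, 0, 42, 0, 0, 0],
    [120, -7, 0, 42, 0, 0, 0],
    [120, -7, 0, 42, 0, 0, 0],
    [120, -7, 0, 42, 0, 0, 0],
    [120, -7, 0, 42, 0, 0.3, 0],
    [120, 0, 0, 0, 0, 0.367, 0],
    [120, 0, 0, 0, 0, 0, 0],
    [120, 0, 0, 0, 0, 0, 0],
  ],
)

```text
time: 11.25
eef_pos: [532.1, 71.5, 30.7]
ee_rot: [-0.011, -0.707, 0.707, 0.012]
contact_force: [-0.8, -0.5, -2.7]
finger_gap: 56.8
```

Run:
```python
from look import *
plan([(532.3,69,10),(532.3,69,-14)],-1.6048)
look("10",{"side":(235,130,355,250),"top":(240,100,360,260)},dots=False)
```

```text
t 11.25 pos [532.1  71.5  30.7] zyaw -1.603 down-err [-0.0009 -0.      0.    ] F [-0.84 -0.47 -2.68] gap 56.8
(532.3, 69, 10) tool delta [-0.3 20.7  2.5] len 20.9
(532.3, 69, -14) tool delta [-0. 24. -0.] len 24.0
turn tool units of 10deg [-0.    0.01 -0.  ]
```

View pics/side_10z.png

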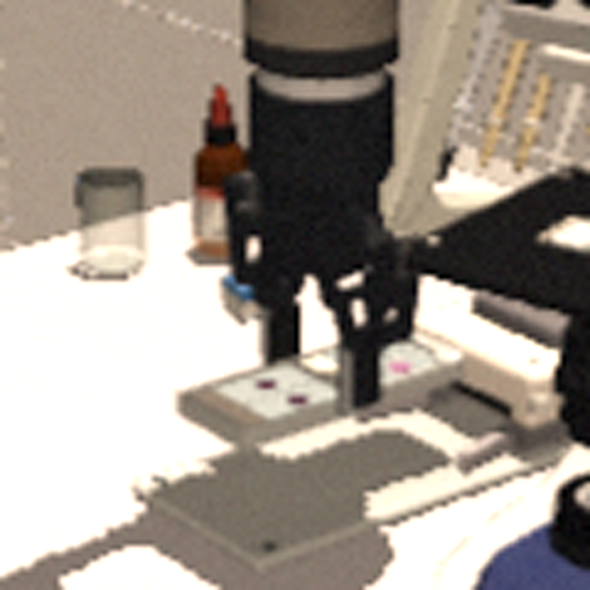

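View pics/top_10z.png

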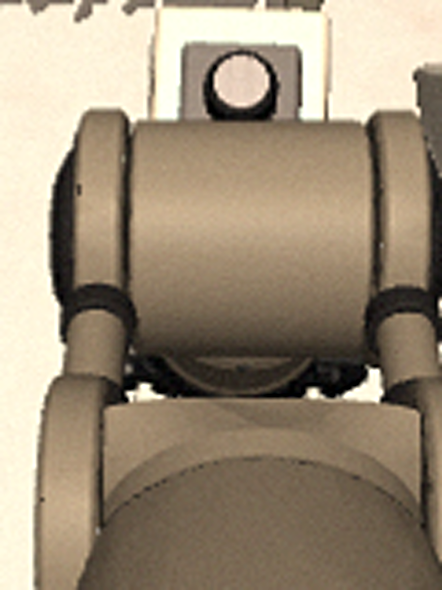

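Call:
drive_tool(
  series=[
    [120, 0, 12, 1, 0, 0, 0],
    [120, 0, 12, 0, 0, 0, 0],
    [120, 0, 12, 0, 0, 0, 0],
    [120, 0, 4, 0, 0, 0, 0],
    [120, 0, 0, 0, 0, 0, 0],
    [120, 0, 0, 0, 0, 0, 0],
    [120, 0, 0, 0, 0, 0, 0],
  ],
)

```text
time: 12.22
eef_pos: [532.8, 70.1, -8.4]
ee_rot: [-0.012, -0.707, 0.707, 0.012]
contact_force: [-0.6, 0.2, -2.2]
finger_gap: 57.0
```

Run:
```python
from look import *
plan([(532.3,69,-12),(532.3,69,-14)],-1.6048)
look("11",{"side":(245,165,345,245)},dots=False)
```

```text
t 12.22 pos [532.8  70.1  -8.4] zyaw -1.6048 down-err [ 0.0008 -0.0001  0.    ] F [-0.61  0.18 -2.18] gap 57.0
(532.3, 69, -12) tool delta [0.4 3.6 1.1] len 3.8
(532.3, 69, -14) tool delta [ 0.  2. -0.] len 2.0
turn tool units of 10deg [ 0.  0. -0.]
```

View pics/side_11z.png

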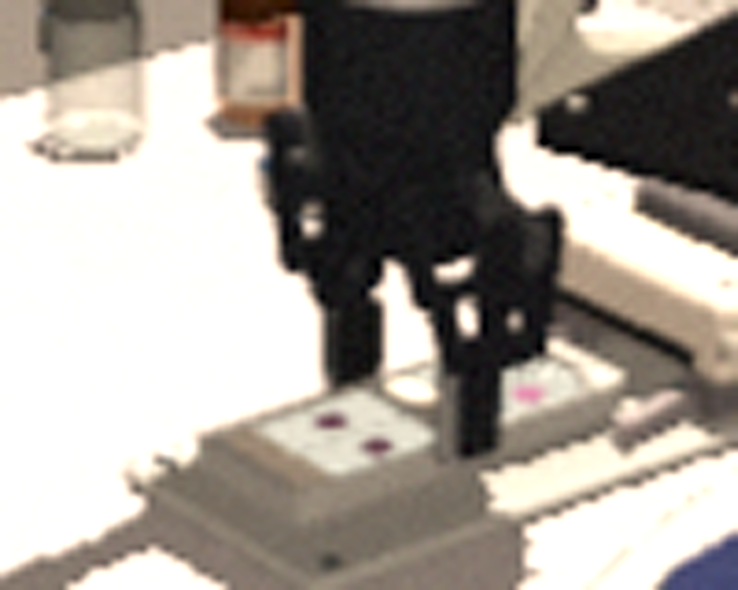

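Call:
drive_tool(
  series=[
    [120, 0, 2.5, 0.5, 0, 0, 0],
    [120, 0, 1.5, 0, 0, 0, 0],
    [120, 0, 0, 0, 0, 0, 0],
    [120, 0, 0, 0, 0, 0, 0],
    [120, 0, 0, 0, 0, 0, 0],
  ],
)

```text
time: 12.9
eef_pos: [532.5, 69.6, -12.8]
ee_rot: [-0.012, -0.707, 0.707, 0.012]
contact_force: [0.2, 1.0, -1.3]
finger_gap: 56.7
```

Call:
drive_tool(
  series=[
    [120, 0, 1.2, 0.4, 0, 0, 0],
    [120, 0, 0, 0, 0, 0, 0],
    [120, 0, 0, 0, 0, 0, 0],
  ],
)

```text
time: 13.28
eef_pos: [532.4, 69.2, -14.0]
ee_rot: [-0.012, -0.707, 0.707, 0.012]
contact_force: [0.4, 0.6, -2.1]
finger_gap: 56.6
```

Call:
drive_tool(
  series=[
    [120, 0, 0.6, 0, 0, 0, 0],
    [120, 0, 0, 0, 0, 0, 0],
    [120, 0, 0, 0, 0, 0, 0],
  ],
)

```text
time: 13.65
eef_pos: [532.5, 69.2, -14.6]
ee_rot: [-0.012, -0.707, 0.707, 0.012]
contact_force: [0.1, 1.0, -2.2]
finger_gap: 56.7
```

Call:
drive_tool(
  series=[
    [120, 0, 0.6, 0, 0, 0, 0],
    [120, 0, 0, 0, 0, 0, 0],
  ],
)

```text
time: 13.9
eef_pos: [532.6, 69.2, -14.7]
ee_rot: [-0.012, -0.707, 0.707, 0.012]
contact_force: [-2.4, -0.5, 4.6]
finger_gap: 56.8
```

Call:
drive_tool(
  series=[
    [120, 0, 0.6, 0, 0, 0, 0],
    [120, 0, 0, 0, 0, 0, 0],
  ],
)

```text
time: 14.15
eef_pos: [532.6, 69.2, -14.7]
ee_rot: [-0.012, -0.707, 0.707, 0.012]
contact_force: [-4.1, -0.0, 11.1]
finger_gap: 56.9
```

Call:
drive_tool(
  series=[
    [120, 0, 0.6, 0, 0, 0, 0],
    [120, 0, 0, 0, 0, 0, 0],
  ],
)

```text
time: 14.4
eef_pos: [532.6, 69.2, -14.7]
ee_rot: [-0.012, -0.707, 0.707, 0.012]
contact_force: [-5.7, 0.1, 16.5]
finger_gap: 57.0
```

Call:
drive_tool(
  series=[
    [120, 0, -1.8, 0, 0, 0, 0],
    [120, 0, 0, 0, 0, 0, 0],
    [120, -3, 0, 0, 0, 0, 0],
    [120, -3, 0, 0, 0, 0, 0],
    [120, -3, 0, 0, 0, 0, 0],
    [120, 0, 0, 0, 0, 0, 0],
  ],
)

```text
time: 15.15
eef_pos: [542.2, 68.9, -14.7]
ee_rot: [-0.012, -0.707, 0.707, 0.012]
contact_force: [0.4, 1.3, 0.5]
finger_gap: 56.5
```

Run:
```python
from look import *
plan([(630.8-85,65.6+.034*85,-14.5)],-1.6048)
look("12",{"side":(245,165,345,245)},dots=False)
```

```text
t 15.15 pos [542.2  68.9 -14.7] zyaw -1.6049 down-err [ 0.0012 -0.0001  0.    ] F [0.38 1.35 0.52] gap 56.5
(545.8, 68.49, -14.5) tool delta [-3.6 -0.1  0.2] len 3.6
turn tool units of 10deg [-0.    -0.001  0.   ]
```

View pics/side_12z.png

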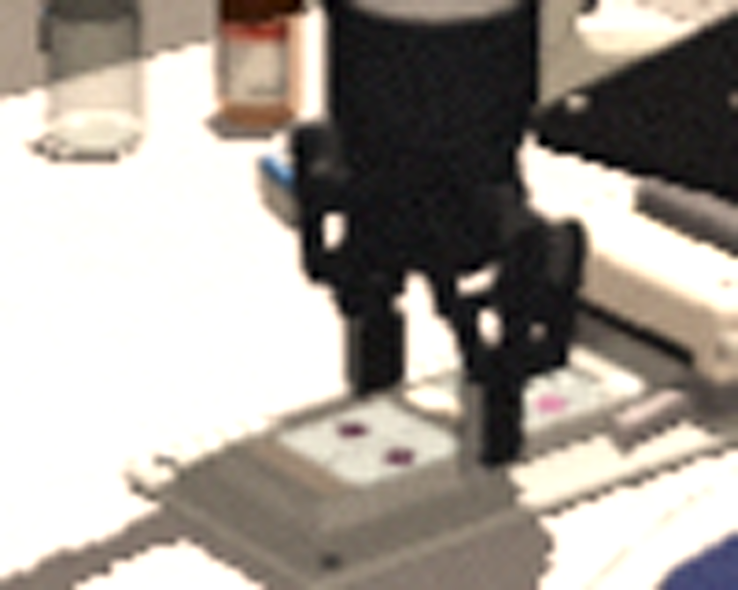

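Call:
drive_tool(
  series=[
    [120, -2.5, 0, 0, 0, 0, 0],
    [120, -2.5, 0, 0, 0, 0, 0],
    [120, -2.5, 0, 0, 0, 0, 0],
    [120, 0, 0, 0, 0, 0, 0],
  ],
)

```text
time: 15.7
eef_pos: [549.4, 68.6, -14.7]
ee_rot: [-0.012, -0.707, 0.707, 0.012]
contact_force: [0.6, -0.3, -0.6]
finger_gap: 56.7
```

Call:
drive_tool(
  series=[
    [120, -2, 0, 0, 0, 0, 0],
    [120, -2, 0, 0, 0, 0, 0],
    [120, -2, 0, 0, 0, 0, 0],
    [120, 0, 0, 0, 0, 0, 0],
  ],
)

```text
time: 16.2
eef_pos: [555.4, 68.4, -14.7]
ee_rot: [-0.012, -0.707, 0.707, 0.012]
contact_force: [1.2, -0.7, 0.3]
finger_gap: 56.6
```

Call:
drive_tool(
  series=[
    [120, -2, 0, 0, 0, 0, 0],
    [120, -2, 0, 0, 0, 0, 0],
    [120, -2, 0, 0, 0, 0, 0],
    [120, 0, 0, 0, 0, 0, 0],
  ],
)

```text
time: 16.7
eef_pos: [561.4, 68.2, -14.7]
ee_rot: [-0.012, -0.707, 0.707, 0.012]
contact_force: [-0.2, -0.2, -1.0]
finger_gap: 56.7
```

Call:
drive_tool(
  series=[
    [120, -2, 0, 0, 0, 0, 0],
    [120, -2, 0, 0, 0, 0, 0],
    [120, -2, 0, 0, 0, 0, 0],
    [120, 0, 0, 0, 0, 0, 0],
  ],
)

```text
time: 17.2
eef_pos: [567.4, 68.0, -14.6]
ee_rot: [-0.012, -0.707, 0.707, 0.012]
contact_force: [-0.2, 0.3, -1.7]
finger_gap: 56.4
```

Call:
drive_tool(
  series=[
    [120, -2, 0, 0, 0, 0, 0],
    [120, -2, 0, 0, 0, 0, 0],
    [120, -2, 0, 0, 0, 0, 0],
    [120, 0, 0, 0, 0, 0, 0],
  ],
)

```text
time: 17.7
eef_pos: [573.4, 67.8, -14.6]
ee_rot: [-0.012, -0.707, 0.707, 0.012]
contact_force: [0.3, 0.2, -1.8]
finger_gap: 56.6
```

Run:
```python
from look import *
plan([(630.8-50,65.6+.034*50,-14.5)],-1.6048)
look("13",{"side":(255,165,345,240)},dots=False)
```

```text
t 17.7 pos [573.4  67.8 -14.6] zyaw -1.6049 down-err [ 0.0007 -0.0001  0.    ] F [ 0.32  0.25 -1.75] gap 56.6
(580.8, 67.3, -14.5) tool delta [-7.4 -0.1  0.2] len 7.5
turn tool units of 10deg [-0. -0.  0.]
```

View pics/side_13z.png

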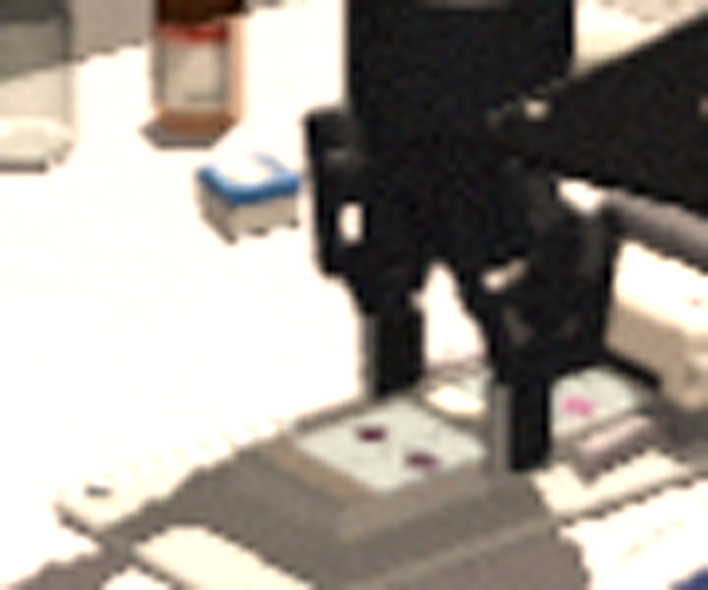

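The side view shows the carrier's nose inside the tunnel, with the right finger at (322,223) just short of the guide at (332,220). I'll release here, go up and back, shut the fingers, and push on the tail.

Call:
drive_tool(
  series=[
    [40, 0, 0, 0, 0, 0, 0],
    [40, 0, 0, 0, 0, 0, 0],
    [40, 0, 0, 0, 0, 0, 0],
    [40, 0, -15, 0, 0, 0, 0],
    [40, 0, -20, 0, 0, 0, 0],
    [40, 0, -15, 0, 0, 0, 0],
    [255, 25, 0, 0, 0, 0, 0],
    [255, 25, 0, 0, 0, 0, 0],
    [255, 25, 0, 0, 0, 0, 0],
    [255, 20, 0, 0, 0, 0, 0],
    [255, 0, 0, 0, 0, 0, 0],
    [255, 0, 0, 0, 0, 0, 0],
  ],
  newtons=40,
)

```text
time: 19.25
eef_pos: [479.3, 71.0, 36.0]
ee_rot: [-0.013, -0.707, 0.707, 0.011]
contact_force: [0.5, -0.7, -0.4]
finger_gap: -0.4
```

Run:
```python
from look import *
plan([(630.8-150,65.6+.034*150,10),(630.8-150,65.6+.034*150,-6.5)],-1.6048)
look("14",{"side":(225,140,345,245),"top":(240,90,360,260)})
```

```text
t 19.25 pos [479.3  71.   36. ] zyaw -1.6048 down-err [ 0.002  -0.0001  0.    ] F [ 0.5  -0.65 -0.44] gap -0.4
(480.79999999999995, 70.69999999999999, 10) tool delta [-1.4 26.   0.3] len 26.0
(480.79999999999995, 70.69999999999999, -6.5) tool delta [ 0.  16.5 -0. ] len 16.5
turn tool units of 10deg [-0. -0.  0.]
```

View pics/side_14z.png

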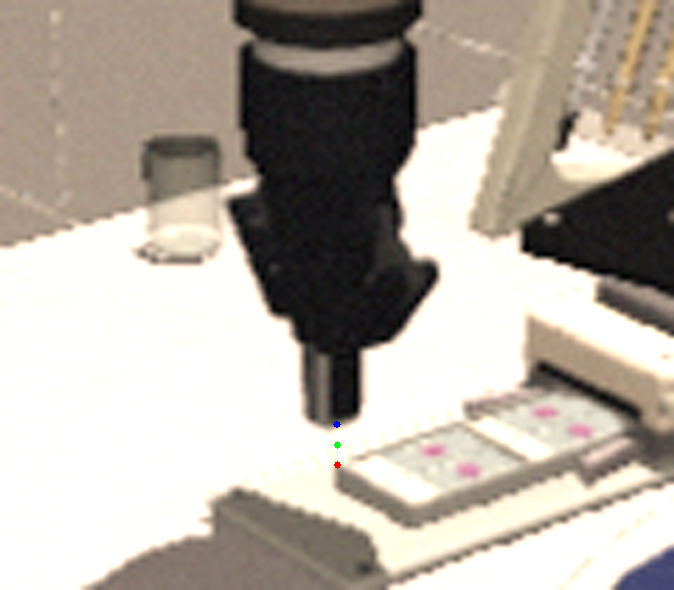

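View pics/top_14z.png

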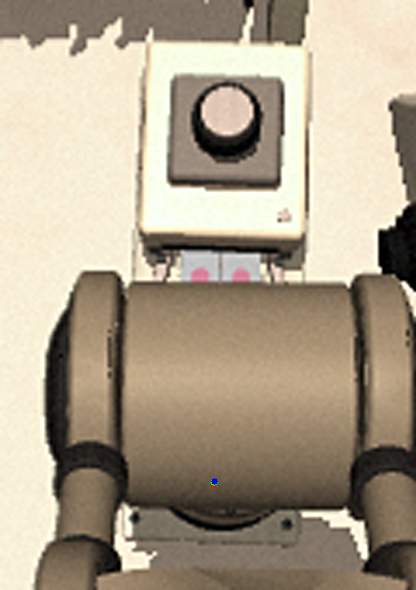

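Run:
```python
from h import *
P=pix2w("side",(np.array([(338,468),(412,507),(338,488),(412,525)],float)+.5)/5.617-.5+[225,140],[20,20,8,8.]); print(P.round(1))
d=P[:,:2]-[630.8,65.6]; c,s=np.cos(-.034),np.sin(-.034); print((d@[c,s]).round(1),(d@[-s,c]).round(1))
```

```text
[[497.9  93.4  20. ]
 [498.2  41.1  20. ]
 [500.   96.1   8. ]
 [502.   45.5   8. ]]
[-133.8 -131.7 -131.7 -128.1] [ 23.2 -29.   26.1 -24.5]
```

Call:
drive_tool(
  series=[
    [255, 0, 15, 0, 0, 0, 0],
    [255, 0, 15, 0, 0, 0, 0],
    [255, 0, 8, 0, 0, 0, 0],
    [255, 0, 0, 0, 0, 0, 0],
    [255, 0, 0, 0, 0, 0, 0],
    [255, 0, 0, 0, 0, 0, 0],
  ],
)

```text
time: 20.1
eef_pos: [478.3, 71.1, -2.3]
ee_rot: [-0.012, -0.707, 0.707, 0.012]
contact_force: [0.0, -0.1, 0.2]
finger_gap: 0.3
```

Call:
drive_tool(
  series=[
    [255, 0, 3, 0, 0, 0, 0],
    [255, 0, 2, 0, 0, 0, 0],
    [255, 0, 0, 0, 0, 0, 0],
    [255, 0, 0, 0, 0, 0, 0],
  ],
)

```text
time: 20.6
eef_pos: [478.0, 71.1, -7.6]
ee_rot: [-0.012, -0.707, 0.707, 0.012]
contact_force: [0.6, -0.2, -0.2]
finger_gap: 0.4
```

Run:
```python
from look import *
plan([(630.8-142,65.6+.034*142,-7)],-1.6048)
look("15",{"side":(245,165,335,245)})
```

```text
t 20.6 pos [478.   71.1  -7.6] zyaw -1.6047 down-err [ 0.     -0.0001  0.    ] F [ 0.6  -0.25 -0.21] gap 0.4
(488.79999999999995, 70.428, -7) tool delta [-10.8  -0.6   0.3] len 10.8
turn tool units of 10deg [ 0.  0. -0.]
```

View pics/side_15z.png

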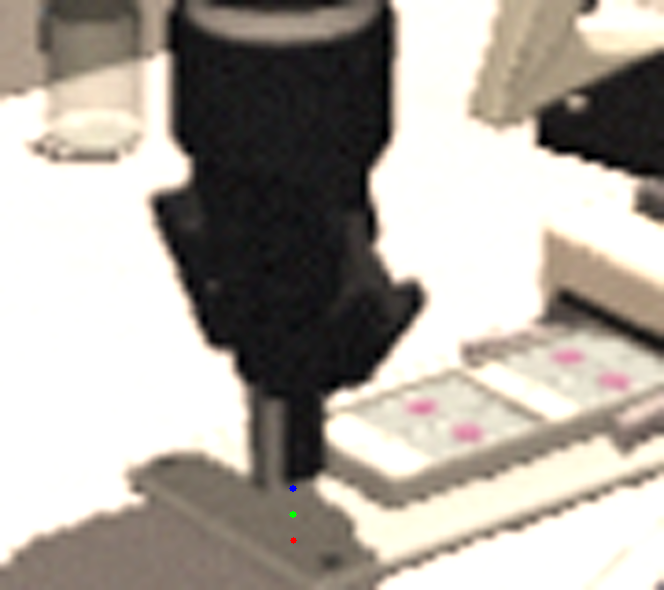

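Call:
drive_tool(
  series=[
    [255, -3, 2, 0, 0, 0, 0],
    [255, -3, 0, 0, 0, 0, 0],
    [255, -3, 0, 0, 0, 0, 0],
    [255, -3, 0, 0, 0, 0, 0],
    [255, -3, 0, 0, 0, 0, 0],
    [255, -3, 0, 0, 0, 0, 0],
    [255, 0, 0, 0, 0, 0, 0],
  ],
)

```text
time: 21.52
eef_pos: [496.3, 70.4, -9.6]
ee_rot: [-0.012, -0.707, 0.707, 0.012]
contact_force: [0.0, 0.5, -0.3]
finger_gap: 0.2
```

Run:
```python
from look import *
plan([(630.8-90,65.6+.034*90,-9.5)],-1.6048)
look("16",{"side":(255,165,345,240)})
```

```text
t 21.52 pos [496.3  70.4  -9.6] zyaw -1.6048 down-err [ 0.0005 -0.0001  0.    ] F [ 0.01  0.46 -0.26] gap 0.2
(540.8, 68.66, -9.5) tool delta [-44.5  -0.1   0.3] len 44.5
turn tool units of 10deg [ 0.  0. -0.]
```

View pics/side_16z.png

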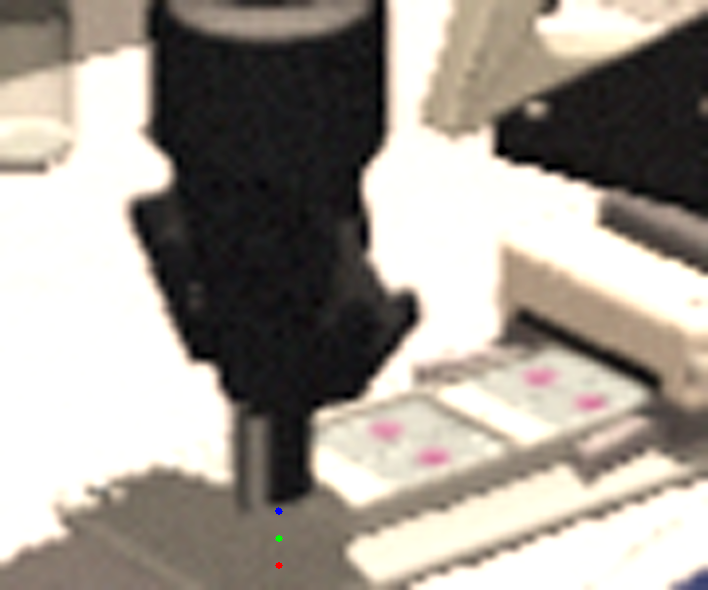

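Call:
drive_tool(
  series=[
    [255, -4, 0, 0, 0, 0, 0],
    [255, -4, 0, 0, 0, 0, 0],
    [255, -4, 0, 0, 0, 0, 0],
    [255, -4, 0, 0, 0, 0, 0],
  ],
)

```text
time: 22.08
eef_pos: [512.3, 69.9, -9.7]
ee_rot: [-0.012, -0.707, 0.707, 0.012]
contact_force: [-0.6, 0.4, -0.3]
finger_gap: 0.0
```

Call:
drive_tool(
  series=[
    [255, -4, 0, 0, 0, 0, 0],
    [255, -4, 0, 0, 0, 0, 0],
    [255, -3, 0, 0, 0, 0, 0],
    [255, -3, 0, 0, 0, 0, 0],
  ],
)

```text
time: 22.58
eef_pos: [526.1, 69.4, -9.6]
ee_rot: [-0.012, -0.707, 0.707, 0.012]
contact_force: [0.0, -0.3, -0.0]
finger_gap: -0.1
```

Call:
drive_tool(
  series=[
    [255, -2, 0, 0, 0, 0, 0],
    [255, -2, 0, 0, 0, 0, 0],
    [255, -2, 0, 0, 0, 0, 0],
    [255, 0, 0, 0, 0, 0, 0],
  ],
)

```text
time: 23.08
eef_pos: [532.3, 69.2, -9.6]
ee_rot: [-0.012, -0.707, 0.707, 0.012]
contact_force: [-0.2, -1.2, -0.3]
finger_gap: 0.4
```

Run:
```python
from look import *
plan([(630.8-90,65.6+.034*90,-9.5)],-1.6048)
look("17",{"side":(255,165,345,240)})
```

```text
t 23.07 pos [532.3  69.2  -9.6] zyaw -1.6048 down-err [ 0.0007 -0.0001  0.    ] F [-0.21 -1.16 -0.33] gap 0.4
(540.8, 68.66, -9.5) tool delta [-8.5 -0.1  0.2] len 8.5
turn tool units of 10deg [ 0.  0. -0.]
```

View pics/side_17z.png

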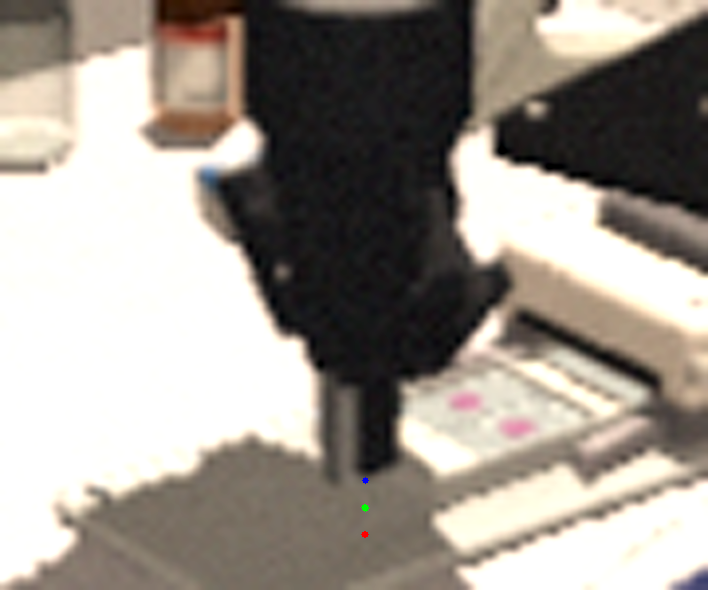

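Call:
drive_tool(
  series=[
    [255, -2, 0, 0, 0, 0, 0],
    [255, -2, 0, 0, 0, 0, 0],
    [255, -2, 0, 0, 0, 0, 0],
    [255, -2, 0, 0, 0, 0, 0],
  ],
)

```text
time: 23.62
eef_pos: [540.1, 68.9, -9.6]
ee_rot: [-0.012, -0.707, 0.707, 0.012]
contact_force: [-1.6, 0.2, 0.9]
finger_gap: 0.2
```

Call:
drive_tool(
  series=[
    [255, -1, 0, 0, 0, 0, 0],
    [255, -1, 0, 0, 0, 0, 0],
  ],
)

```text
time: 23.88
eef_pos: [542.0, 68.9, -9.6]
ee_rot: [-0.012, -0.707, 0.707, 0.012]
contact_force: [-0.0, 0.4, 0.2]
finger_gap: -0.0
```

Call:
drive_tool(
  series=[
    [255, -1, 0, 0, 0, 0, 0],
    [255, -1, 0, 0, 0, 0, 0],
  ],
)

```text
time: 24.12
eef_pos: [544.0, 68.8, -9.6]
ee_rot: [-0.012, -0.707, 0.707, 0.012]
contact_force: [-1.0, -0.8, 2.0]
finger_gap: 0.2
```

Call:
drive_tool(
  series=[
    [255, -1, 0, 0, 0, 0, 0],
    [255, -1, 0, 0, 0, 0, 0],
  ],
)

```text
time: 24.38
eef_pos: [546.0, 68.7, -9.6]
ee_rot: [-0.012, -0.707, 0.707, 0.012]
contact_force: [-0.4, -0.7, 0.0]
finger_gap: -0.2
```

Call:
drive_tool(
  series=[
    [255, -1, 0, 0, 0, 0, 0],
    [255, -1, 0, 0, 0, 0, 0],
  ],
)

```text
time: 24.62
eef_pos: [548.0, 68.7, -9.6]
ee_rot: [-0.012, -0.707, 0.707, 0.012]
contact_force: [-0.9, -0.3, 0.7]
finger_gap: 0.2
```

Call:
drive_tool(
  series=[
    [255, -1, 0, 0, 0, 0, 0],
    [255, -1, 0, 0, 0, 0, 0],
  ],
)

```text
time: 24.88
eef_pos: [550.0, 68.6, -9.6]
ee_rot: [-0.012, -0.707, 0.707, 0.012]
contact_force: [-0.9, 0.1, 0.1]
finger_gap: 0.3
```

Call:
drive_tool(
  series=[
    [255, -1, 0, 0, 0, 0, 0],
    [255, -1, 0, 0, 0, 0, 0],
  ],
)

```text
time: 25.12
eef_pos: [552.0, 68.5, -9.6]
ee_rot: [-0.012, -0.707, 0.707, 0.012]
contact_force: [0.3, -0.1, 0.1]
finger_gap: 0.3
```

Call:
drive_tool(
  series=[
    [255, -1, 0, 0, 0, 0, 0],
    [255, -1, 0, 0, 0, 0, 0],
  ],
)

```text
time: 25.38
eef_pos: [554.0, 68.4, -9.6]
ee_rot: [-0.012, -0.707, 0.707, 0.012]
contact_force: [-0.6, 0.6, -0.3]
finger_gap: -0.2
```

Call:
drive_tool(
  series=[
    [255, -1, 0, 0, 0, 0, 0],
    [255, -1, 0, 0, 0, 0, 0],
  ],
)

```text
time: 25.62
eef_pos: [556.0, 68.4, -9.6]
ee_rot: [-0.012, -0.707, 0.707, 0.012]
contact_force: [-0.1, -1.0, -0.5]
finger_gap: 0.1
```

Call:
drive_tool(
  series=[
    [255, -1, 0, 0, 0, 0, 0],
    [255, -1, 0, 0, 0, 0, 0],
  ],
)

```text
time: 25.88
eef_pos: [558.0, 68.3, -9.6]
ee_rot: [-0.012, -0.707, 0.707, 0.012]
contact_force: [-0.4, -0.1, 0.7]
finger_gap: 0.0
```

Call:
drive_tool(
  series=[
    [255, -1, 0, 0, 0, 0, 0],
    [255, -1, 0, 0, 0, 0, 0],
  ],
)

```text
time: 26.12
eef_pos: [560.0, 68.3, -9.7]
ee_rot: [-0.012, -0.707, 0.707, 0.012]
contact_force: [-0.6, -0.4, 0.0]
finger_gap: -0.1
```

Run:
```python
from look import *
plan([(570,68,-9.5)])
look("18",{"side":(265,165,355,240)})
```

```text
t 26.12 pos [560.   68.3  -9.7] zyaw -1.6048 down-err [-0.     -0.0001  0.    ] F [-0.64 -0.39  0.01] gap -0.1
(570, 68, -9.5) tool delta [-10.   -0.2  -0.1] len 10.0
```

View pics/side_18z.png

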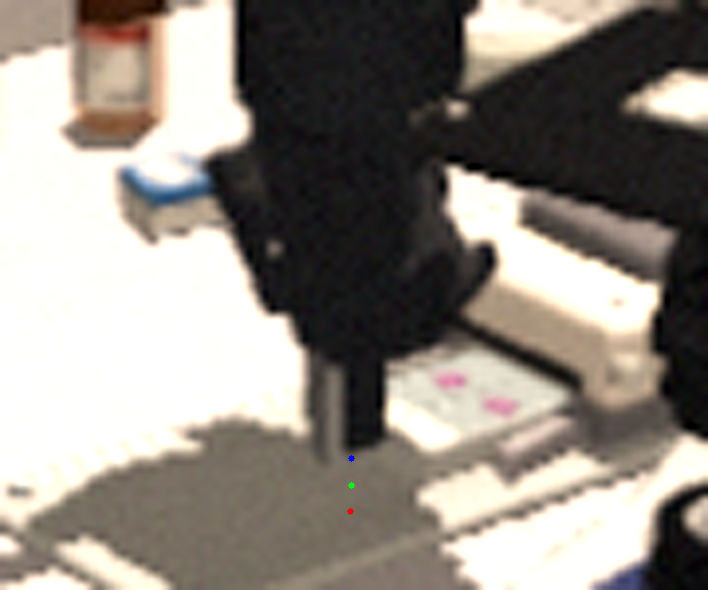

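Call:
drive_tool(
  series=[
    [255, -1, 0, 0, 0, 0, 0],
    [255, -1, 0, 0, 0, 0, 0],
  ],
)

```text
time: 26.42
eef_pos: [562.0, 68.2, -9.6]
ee_rot: [-0.012, -0.707, 0.707, 0.012]
contact_force: [-0.9, 0.2, 0.4]
finger_gap: -0.1
```

Call:
drive_tool(
  series=[
    [255, -1, 0, 0, 0, 0, 0],
    [255, -1, 0, 0, 0, 0, 0],
  ],
)

```text
time: 26.68
eef_pos: [564.0, 68.1, -9.6]
ee_rot: [-0.012, -0.707, 0.707, 0.012]
contact_force: [-1.0, -0.0, 0.4]
finger_gap: -0.3
```

Call:
drive_tool(
  series=[
    [255, -1, 0, 0, 0, 0, 0],
    [255, -1, 0, 0, 0, 0, 0],
  ],
)

```text
time: 26.92
eef_pos: [566.0, 68.0, -9.6]
ee_rot: [-0.012, -0.707, 0.707, 0.012]
contact_force: [-0.4, -1.1, 0.3]
finger_gap: 0.1
```

Call:
drive_tool(
  series=[
    [255, -1, 0, 0, 0, 0, 0],
    [255, -1, 0, 0, 0, 0, 0],
  ],
)

```text
time: 27.18
eef_pos: [568.0, 68.0, -9.6]
ee_rot: [-0.012, -0.707, 0.707, 0.012]
contact_force: [-1.2, 0.0, -0.2]
finger_gap: -0.1
```

Call:
drive_tool(
  series=[
    [255, -1, 0, 0, 0, 0, 0],
    [255, -1, 0, 0, 0, 0, 0],
  ],
)

```text
time: 27.42
eef_pos: [570.0, 67.9, -9.6]
ee_rot: [-0.012, -0.707, 0.707, 0.012]
contact_force: [-0.1, -0.6, 0.3]
finger_gap: 0.2
```

Call:
drive_tool(
  series=[
    [255, -1, 0, 0, 0, 0, 0],
    [255, -1, 0, 0, 0, 0, 0],
  ],
)

```text
time: 27.68
eef_pos: [571.1, 67.9, -9.7]
ee_rot: [-0.011, -0.707, 0.707, 0.013]
contact_force: [-4.8, -0.0, 5.0]
finger_gap: 0.1
```

Run:
```python
from look import *
plan([(570,68,-9.5)])
look("19",{"side":(275,170,355,235)})
```

```text
t 27.68 pos [571.1  67.9  -9.7] zyaw -1.6047 down-err [-0.002  -0.0001  0.    ] F [-4.8  -0.03  5.04] gap 0.1
(570, 68, -9.5) tool delta [ 1.1 -0.2 -0.1] len 1.1
```

View pics/side_19z.png

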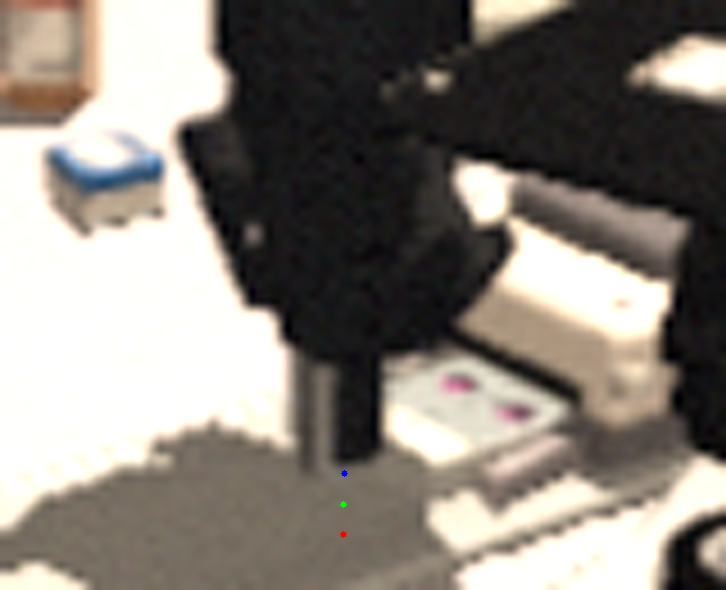

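Call:
drive_tool(
  series=[
    [255, -0.5, 0, 0, 0, 0, 0],
    [255, 0, 0, 0, 0, 0, 0],
  ],
)

```text
time: 27.98
eef_pos: [571.9, 67.9, -9.7]
ee_rot: [-0.012, -0.707, 0.707, 0.012]
contact_force: [-4.6, 1.2, 3.3]
finger_gap: 0.0
```

Call:
drive_tool(
  series=[
    [255, -0.4, 0, 0, 0, 0, 0],
    [255, 0, 0, 0, 0, 0, 0],
  ],
)

```text
time: 28.22
eef_pos: [572.7, 67.9, -9.7]
ee_rot: [-0.012, -0.707, 0.707, 0.012]
contact_force: [-5.2, 0.1, 2.5]
finger_gap: 0.1
```

Call:
drive_tool(
  series=[
    [255, -0.5, 0, 0, 0, 0, 0],
    [255, -0.5, 0, 0, 0, 0, 0],
  ],
)

```text
time: 28.48
eef_pos: [573.8, 67.8, -9.7]
ee_rot: [-0.012, -0.707, 0.707, 0.012]
contact_force: [-4.7, 0.0, 1.9]
finger_gap: -0.4
```

Call:
drive_tool(
  series=[
    [255, -0.5, 0, 0, 0, 0, 0],
    [255, -0.5, 0, 0, 0, 0, 0],
  ],
)

```text
time: 28.72
eef_pos: [574.8, 67.8, -9.7]
ee_rot: [-0.012, -0.707, 0.707, 0.012]
contact_force: [-3.6, 0.5, 1.7]
finger_gap: 0.3
```

Call:
drive_tool(
  series=[
    [255, -0.5, 0, 0, 0, 0, 0],
    [255, -0.5, 0, 0, 0, 0, 0],
  ],
)

```text
time: 28.98
eef_pos: [575.9, 67.7, -9.7]
ee_rot: [-0.012, -0.707, 0.707, 0.012]
contact_force: [-4.3, 0.3, 1.5]
finger_gap: -0.2
```

Call:
drive_tool(
  series=[
    [255, -0.5, 0, 0, 0, 0, 0],
    [255, -0.5, 0, 0, 0, 0, 0],
  ],
)

```text
time: 29.22
eef_pos: [576.8, 67.7, -9.7]
ee_rot: [-0.012, -0.707, 0.707, 0.012]
contact_force: [-4.6, 0.6, 1.2]
finger_gap: -0.3
```

Call:
drive_tool(
  series=[
    [255, -0.5, 0, 0, 0, 0, 0],
    [255, 0, 0, 0, 0, 0, 0],
  ],
)

```text
time: 29.48
eef_pos: [577.4, 67.7, -9.7]
ee_rot: [-0.012, -0.707, 0.707, 0.012]
contact_force: [-4.2, 0.3, 0.7]
finger_gap: -0.3
```

Call:
drive_tool(
  series=[
    [255, -0.4, 0, 0, 0, 0, 0],
    [255, 0, 0, 0, 0, 0, 0],
  ],
)

```text
time: 29.72
eef_pos: [577.8, 67.7, -9.6]
ee_rot: [-0.012, -0.707, 0.707, 0.012]
contact_force: [-5.3, -0.2, 1.6]
finger_gap: 0.1
```

Call:
drive_tool(
  series=[
    [255, -0.3, 0, 0, 0, 0, 0],
    [255, 0, 0, 0, 0, 0, 0],
  ],
)

```text
time: 29.98
eef_pos: [578.1, 67.6, -9.6]
ee_rot: [-0.012, -0.707, 0.707, 0.012]
contact_force: [-3.0, -0.4, 1.3]
finger_gap: 0.0
```

Call:
drive_tool(
  series=[
    [255, -0.3, 0, 0, 0, 0, 0],
    [255, 0, 0, 0, 0, 0, 0],
  ],
)

```text
time: 30.22
eef_pos: [578.4, 67.6, -9.6]
ee_rot: [-0.012, -0.707, 0.707, 0.012]
contact_force: [-4.0, -0.7, 0.4]
finger_gap: 0.3
```

Call:
drive_tool(
  series=[
    [255, -0.3, 0, 0, 0, 0, 0],
    [255, 0, 0, 0, 0, 0, 0],
  ],
)

```text
time: 30.48
eef_pos: [578.6, 67.6, -9.6]
ee_rot: [-0.012, -0.707, 0.707, 0.012]
contact_force: [-3.7, 1.0, 0.4]
finger_gap: -0.0
```

Call:
drive_tool(
  series=[
    [255, -0.3, 0, 0, 0, 0, 0],
    [255, 0, 0, 0, 0, 0, 0],
  ],
)

```text
time: 30.72
eef_pos: [579.0, 67.6, -9.6]
ee_rot: [-0.012, -0.707, 0.707, 0.012]
contact_force: [-3.5, 0.6, 1.0]
finger_gap: -0.0
```

Call:
drive_tool(
  series=[
    [255, -0.3, 0, 0, 0, 0, 0],
    [255, 0, 0, 0, 0, 0, 0],
  ],
)

```text
time: 30.98
eef_pos: [579.0, 67.6, -9.7]
ee_rot: [-0.012, -0.707, 0.707, 0.012]
contact_force: [-4.0, 0.9, 0.6]
finger_gap: -0.3
```

Call:
drive_tool(
  series=[
    [255, -0.3, 0, 0, 0, 0, 0],
    [255, 0, 0, 0, 0, 0, 0],
  ],
)

```text
time: 31.22
eef_pos: [579.1, 67.6, -9.7]
ee_rot: [-0.012, -0.707, 0.707, 0.012]
contact_force: [-6.1, 0.7, 2.4]
finger_gap: -0.0
```

Call:
drive_tool(
  series=[
    [255, -0.2, 0, 0, 0, 0, 0],
    [255, 0, 0, 0, 0, 0, 0],
  ],
)

```text
time: 31.48
eef_pos: [579.1, 67.6, -9.6]
ee_rot: [-0.012, -0.707, 0.707, 0.012]
contact_force: [-6.2, -0.3, 2.8]
finger_gap: 0.2
```

Call:
drive_tool(
  series=[
    [255, -0.3, 0, 0, 0, 0, 0],
    [255, 0, 0, 0, 0, 0, 0],
  ],
)

```text
time: 31.72
eef_pos: [579.1, 67.6, -9.7]
ee_rot: [-0.011, -0.707, 0.707, 0.013]
contact_force: [-7.5, 0.9, 4.0]
finger_gap: -0.1
```

Call:
drive_tool(
  series=[
    [255, -0.2, 0, 0, 0, 0, 0],
    [255, 0, 0, 0, 0, 0, 0],
  ],
)

```text
time: 31.98
eef_pos: [579.1, 67.6, -9.7]
ee_rot: [-0.011, -0.707, 0.707, 0.013]
contact_force: [-7.2, 1.0, 3.7]
finger_gap: 0.3
```

Call:
drive_tool(
  series=[
    [255, -0.2, 0, 0, 0, 0, 0],
    [255, 0, 0, 0, 0, 0, 0],
  ],
)

```text
time: 32.22
eef_pos: [579.1, 67.6, -9.7]
ee_rot: [-0.011, -0.707, 0.707, 0.013]
contact_force: [-8.6, -0.1, 4.6]
finger_gap: 0.1
```

Call:
drive_tool(
  series=[
    [255, -0.2, 0, 0, 0, 0, 0],
    [255, 0, 0, 0, 0, 0, 0],
  ],
)

```text
time: 32.48
eef_pos: [579.1, 67.6, -9.7]
ee_rot: [-0.011, -0.707, 0.707, 0.013]
contact_force: [-8.9, 0.6, 4.8]
finger_gap: -0.1
```

Call:
drive_tool(
  series=[
    [255, -0.2, 0, 0, 0, 0, 0],
    [255, 0, 0, 0, 0, 0, 0],
  ],
)

```text
time: 32.72
eef_pos: [579.1, 67.6, -9.7]
ee_rot: [-0.011, -0.707, 0.707, 0.013]
contact_force: [-10.6, 1.2, 5.5]
finger_gap: -0.1
```

The stop was felt: the force rose from about 4 N to 10.6 N with no motion, about 8 mm after first contact. I'll withdraw straight back, then up.

Call:
drive_tool(
  series=[
    [255, 3, 0, 0, 0, 0, 0],
    [255, 10, 0, 0, 0, 0, 0],
    [255, 20, 0, 0, 0, 0, 0],
    [255, 20, 0, 0, 0, 0, 0],
    [255, 20, -20, 0, 0, 0, 0],
    [255, 20, -40, 0, 0, 0, 0],
    [255, 20, -50, 0, 0, 0, 0],
    [255, 10, -50, 0, 0, 0, 0],
    [255, 0, -50, 0, 0, 0, 0],
    [255, 0, -40, 0, 0, 0, 0],
    [255, 0, 0, 0, 0, 0, 0],
    [255, 0, 0, 0, 0, 0, 0],
  ],
)

```text
time: 34.22
eef_pos: [457.5, 71.7, 239.7]
ee_rot: [-0.012, -0.707, 0.707, 0.012]
contact_force: [-0.1, 0.0, -0.8]
finger_gap: 0.4
```

Run:
```python
from look import *
plan([(570,68,-9.5)])
look("20",{"side":(265,165,355,240),"top":(0,0,560,420)},dots=False)
```

```text
t 34.23 pos [457.5  71.7 239.7] zyaw -1.6049 down-err [-0.0001 -0.0001  0.    ] F [-0.05  0.01 -0.8 ] gap 0.4
(570, 68, -9.5) tool delta [-1.126e+02  2.492e+02 -2.000e-01] len 273.5
```

View pics/side_20z.png

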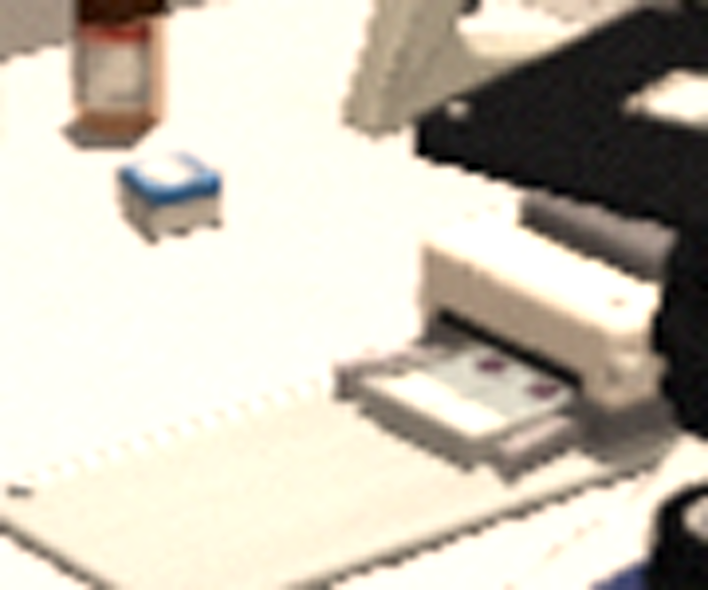

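View pics/top_20z.png

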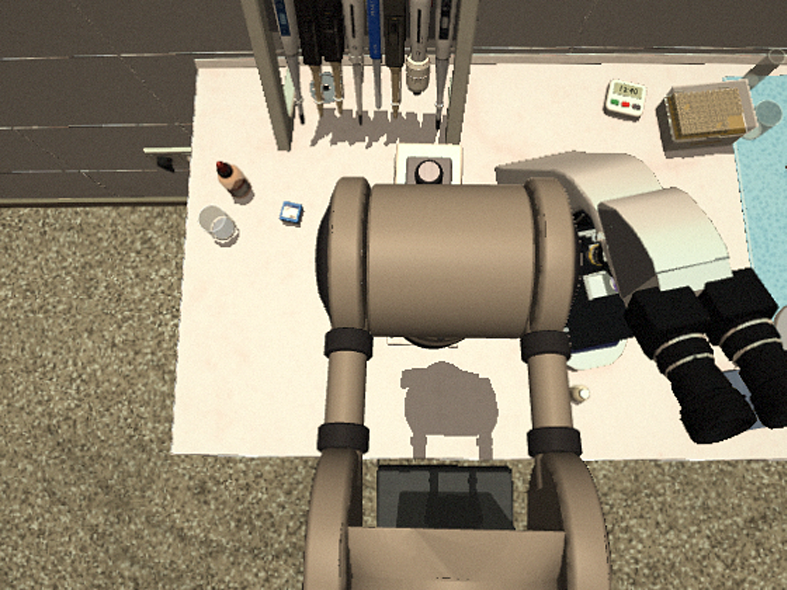

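View pics/side_20.png

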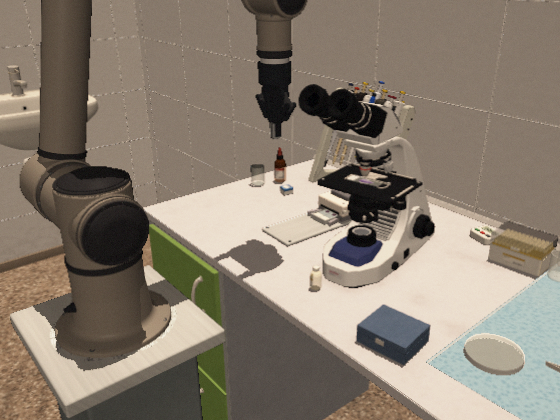

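Run:
```python
from h import *
f=790/90; f=min(f,590/75)
P=pix2w("side",(np.array([(358,384),(480,438)],float)+.5)/f-.5+[265,165],20.); d=P[:,:2]-[630.8,65.6]; c,s=np.cos(-.034),np.sin(-.034); print((d@[c,s]).round(1),(d@[-s,c]).round(1))
from cell import *
s=observe(); print(s["time"],np.abs(s["qd"]).max(),s["contact_force"].round(2))
print(sign_off())
```

```text
[-45.2 -40.3] [ 27.9 -29.7]
34.325 0.007997829534821888 [ 0.23 -0.13  0.89]
the job is handed in; nothing more can be done
None
```

The carrier is home: it has pushed the locator to its end stop and sits released in the tunnel. The job was handed in at 34.3 s.

**What I did:** I gripped the carrier at its centre, carried it level and laid it on the deck with its nose between the guides. I slid it about 20 mm into the tunnel while still gripped. I then released it and pushed on the tail with the fingers shut.

**End found by feel:**
- First contact came at about x = 571 mm, with the force then steady at about 4–5 N over roughly 8 mm of travel.
- Motion stopped at x = 579.1 mm, where the force rose to 10.6 N.
- I then backed off and lifted the arm clear.

**Last checks:**
- The side picture shows the carrier flat and straight between the guides.
- By the side camera its tail is about 43 mm out of the mouth, with corners at 45 and 40 mm. That is the deep end of the 43–67 mm range, and the camera is good to about 2 mm.
- The three bystanders look unmoved in the pictures; I did not measure them.
- The force on the tool had dropped to noise.

**What disagreed or went less well:**
- The fingertips stood about 20 mm higher than the stated TCP, so the first close passed over the carrier without touching it. I corrected this from the pictures.
- While laying the carrier down I pressed on the deck with 16.5 N before easing off. That is under the 40 N limit.
- During the final push the upward reading reached 5.5 N, so I was also pressing down slightly on the tail.

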